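Run the scraper carriage round its bent bar and latch it home

ROBOT

A 7-joint arm with a two-finger parallel gripper is mounted at the origin on the work surface; the furniture and walls round the work are solid. World frame = base frame: x ahead of the robot, y to its left, z up, the work surface at z = 0. Lengths are in mm, angles in rad, forces in N, time in s.
With the tool pointing down it reaches from about 425 to 975 mm from the base axis. Payload 16.7 kg.
Tool frame: the origin (TCP) lies on the centre line of the jaws, within the pads' length; the fingertips stand 19 mm ahead of it and the grasp point (between the pads) is the TCP; x points along the fingers, y is the direction in which the jaws open and shut, and the axes are right-handed (so a half turn about x gives the same grasp; the last joint's range is limited). The gripper opens to 85 mm and grips with 20 to 120 N. Pads are 22 mm wide; open, the fingers measure 114 mm over their backs; the gripper's body (76 mm by 85 mm) begins 54 mm behind the grasp point. The pads swing forward as they close: fully open they stand 13 mm farther back than shut.
Start: joints at [1.067, 0.426, 0.074, 1.606, -0.034, 1.111, -0.067], TCP at [234.464, -632.933, 250.302] pointing down, gripper open.
Joint ranges: [-2.85, 2.85], [-0.5, 2.14], [-1.23, 1.37], [0.21, 2.46], [-1.02, 4.16], [0.16, 2.05], [-2.73, 2.73]. Speed limits (rad/s): [1.89, 1.89, 2.39, 2.39, 3.01, 3.01, 3.01].

INTERFACE

Orientations are given as [roll, pitch, yaw] about the fixed x, y, z axes, in that order (R = Rz(yaw) Ry(pitch) Rx(roll)).
In Python, from rig import arm gives the robot as it stands. The module is installed in compiled form; this text tells all that it offers.
- The arm moves only by the tool apply_moves, never from a script. Its argument "rows" is a list that holds one entry, the list of rows, each a list of 5 numbers: the shift along the tool's x, y, z in cm, then the turn about the tool's x in rad, then the finger opening in cm, from 0 to 8.54. A call has 1 to 20 rows; each row is the pose to reach, as a shift and turn from the pose commanded when the call began, along the tool's axes at that moment; what a row does not reach only later rows make up. A row lasts 1/12 s, in which the tool goes at most 41.7 mm and 7.16 degrees, less where a joint would pass 70% of its speed; a pose out of reach is approached as far as the arm can. A call with a gripper value outside its range is refused whole. The fingers move at their own pace and stop on an object; "grip_force" is the grip in N (left out, the last holds). Time passes only in rows, so rows that repeat a pose let the fingers close. It gives the time, the measured TCP pose, the force and the opening at its end, in the units of the state.
- arm.state(): the state, without advancing time (a new reading comes with each control period).
- arm.get_image(name): name is "scene" or "top" or "wrist"; returns the picture (480x640x3 uint8, blue, green, red); there is no depth.
- arm.camera_params(name): a dict with "fovy" (degrees; the focal length in pixels is half the picture's height over the tangent of half this angle, whatever the lens; pixels are square), "cx", "cy" (the principal point, pixels), "world_from_camera" (4x4, takes a point from camera to world coordinates); the wrist camera has in their place "hand_eye" (4x4, takes a point from camera to tool coordinates, whose origin is the TCP and whose axes are the tool frame's). Camera axes: x right, y down, z forward; pixel columns grow to the right and rows downward; lengths in mm; the calibration is good to about 2 mm. A picture is of the moment at which its call begins: read the wrist's pose just before it. camera_params takes no time and is no camera call.
- arm.sign_off(): hands the job in, once; it reports no verdict.
The state is a dict: "time": time; "joints": joint angles; "joint_vel": joint speeds; "effort": joint torques, N m; "tool_pos": TCP position; "orientation": TCP orientation; "ft_force": force on the tool from outside, world axes, zero at the start; "wrist_torque": the same for the moment, N m; "width": finger opening in mm.
Only numpy, scipy, OpenCV 4.12 (cv2) and the standard library are available. Lean on these libraries where they do the work, as an engineer would, in place of code of your own. Each camera call takes 0.05 s, during which the arm holds its last target.

TASK

Thread the wooden scraper carriage onto the free end of the curved steel bar, with its blade on the banding wheel's side, and slide it round the bend until it stands fully home against the wooden stop post. Then swing the catch fully shut behind it. Leave the cup standing on the wheel undisturbed.

Things in the scene. Friction and masses are not known exactly. Their poses are not given: they have to be found in the camera images.
- carriage: Loose scraper carriage, about 0.35 kg, starts upright on the table; origin at the centre of its underside. Pale wooden block 60 mm long (x) by 42 wide (y) by 56 high, bored right through along x, with a darker wooden handle on top and a 6 mm thick steel blade out of the middle of its -y side, up to 48 mm above the underside. +x end goes first on to the bar and meets the stop; +z up
- carriage_mid (a point): Middle of the carriage, half-way up: 49 mm above its underside; axes as the carriage. The handle stands centred on the block, 44 mm (x) by 28 mm (y), from 56 to 98 mm above the underside: grip it across the 28 mm. The rectangular bore is 20 mm wide (y) and 32 mm high (z), its axis 28 mm above the underside, so 21 mm below this point
- blade_tip (a point): Rounded end of the carriage's blade, 83 mm to -y of the carriage's middle and 25 mm above its underside; axes as the carriage
- jig: Fixed jig: plywood foot, banding wheel (128 mm disc, top 40 mm up); origin on the table under the wheel's centre. Round it a flat steel bar on edge, 10 mm wide, 24 high, mid-height 92 mm above the table, is bent to a level arc of 150 mm radius about the wheel's centre. In the jig's axes it runs from its free end at 245 degrees (anticlockwise from +x) down to home at 160 degrees and on into the stop
- bar_end (a point): Tip of the bar's free end, at its mid-height, 92 mm above the table: a tapered nose 10 mm long, 5 mm wide and 16 mm high, then the full section. +x points into the bar, the way the carriage must travel here; -y is the wheel's side. The bar is held only by the stop post at its other end
- home (a point): Where carriage_mid is when the carriage rests on the bar with its leading end against the stop post (wood, 42 mm wide, top 118 mm above the table): 109 mm above the table. +x is the carriage's heading there, the stop face 30 mm to +x; -y points to the wheel's centre. With the bore centred in height on the bar, carriage_mid is 113 mm above the table
- catch (a joint): Catch angle: a flat steel arm swinging level about a vertical pivot on the bar's outer side. 0 = fully shut at its end stop, arm pointing to the bar, nose about 6 mm behind the tail of a carriage that is home. It grows as it opens (turning clockwise seen from above), to 1.75. Starts open, stays where left, friction 0.04 N m
- catch_knob (a point): Middle of the catch's upright round wooden knob, 126 mm above the table: 16 mm in diameter, from the arm's top (101 mm above the table) to 151 mm; 36 mm from the pivot. Axes turn with the catch: +x from the pivot along the arm
- catch_pivot (a point): On the catch's vertical pivot axis, at the height of catch_knob; the pivot is 22 mm across and reaches 105 mm above the table. Axes turn with the catch
- cup: Bisque cup 66 mm across and 74 mm high standing on the wheel (origin under its foot); to be left standing
Things that resemble listed ones, but are neither listed nor needed, are in the scene too. Leave any blue look-alike of the carriage alone.

How it is judged:
By the outcome, as a careful person would: the job done as asked, in the order asked, and still so for the second after the job is handed in, with the robot touching nothing.
It also fails if it takes over 64 s, if anything falls off the work surface, if the arm or the gripper's body presses on something with over 40 N, if the wrist force passes 120 N, or if a joint passes its speed limit or range.

## Working session

There is one attempt and no reset: what is moved stays moved. The work goes in short steps, Python scripts to look and compute and a tool call to move; the robot and the scene stay as the last step left them, time stands still between calls to the robot, and variables do not carry over. Pictures are saved under pics/ and viewed, and the job is handed in when it is done.

Besides the shell and the picture viewer there is one more tool, called after "Call:" by a JSON object that holds its "op" and its "data", one argument or row to a line. apply_moves: Moves the arm, as the interface text tells. Its arguments: {"type":"object","properties":{"rows":{"type":"array","items":{"type":"array","items":{"type":"array","items":{"type":"number"}}}},"grip_force":{"type":"number"}},"required":["rows"]}

```bash
mkdir -p pics; ls
python3 - <<'E'
from rig import arm
import cv2
s=arm.state();print(s)
for n in("scene","top","wrist"):
    cv2.imwrite(f"pics/{n}0.png",arm.get_image(n));print(n,arm.camera_params(n))
E
```

```text
pics
{'time': 0.0, 'joints': array([ 1.06649198,  0.42674344,  0.0738665 ,  1.60659434, -0.03408075,
        1.11079244, -0.06709355]), 'joint_vel': array([-7.01259206e-04,  2.12811488e-03,  2.59725727e-04, -8.13798860e-05,
        3.91785241e-04, -6.49229792e-04, -9.15735506e-04]), 'effort': array([-8.97770697e-04, -9.49824286e+01,  3.76027733e+00, -4.63520443e+01,
        1.92301552e-02,  1.00777307e-02,  4.86999522e-05]), 'tool_pos': array([ 234.33067172, -632.62117061,  249.60901347]), 'orientation': array([-1.47758556,  1.56951833,  2.01878096]), 'ft_force': array([-0.55878225, -0.23903228,  0.54840608]), 'wrist_torque': array([ 0.02982534, -0.0114364 , -0.01996489]), 'width': 85.12580656125276}
scene {'fovy': 54.5899709296621, 'cx': 316.2853530746003, 'cy': 250.30619146727847, 'world_from_camera': array([[ 5.82402274e-01,  3.79182720e-01, -7.19046631e-01,
         1.37263927e+03],
       [ 8.12861052e-01, -2.62912855e-01,  5.19743919e-01,
        -6.24692418e+02],
       [ 8.03131020e-03, -8.87185040e-01, -4.61343909e-01,
         6.37471509e+02],
       [ 0.00000000e+00,  0.00
[... 242 characters left out ...]
02],
       [-9.99997144e-01,  3.95810082e-04,  2.35696677e-03,
        -1.49153820e+01],
       [-2.38040735e-03, -7.68164728e-02, -9.97042408e-01,
         1.47652273e+03],
       [ 0.00000000e+00,  0.00000000e+00,  0.00000000e+00,
         1.00000000e+00]])}
wrist {'fovy': 59.42319129732234, 'cx': 315.7607146321844, 'cy': 236.32903062450953, 'hand_eye': array([[-1.44948089e-03, -2.98106468e-01,  9.54531525e-01,
        -1.23798481e+02],
       [ 9.99997789e-01, -1.88660490e-03,  9.29323485e-04,
        -2.78016185e-01],
       [ 1.52378651e-03,  9.54530761e-01,  2.98108544e-01,
        -7.53655689e+01],
       [ 0.00000000e+00,  0.00000000e+00,  0.00000000e+00,
         1.00000000e+00]])}
```

View pics/scene0.png

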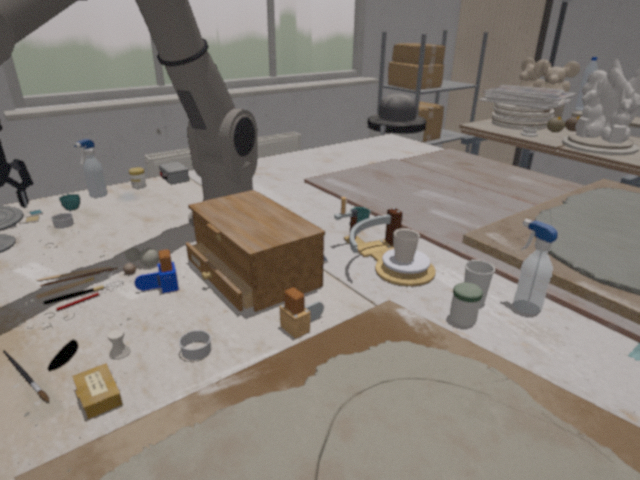

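View pics/top0.png

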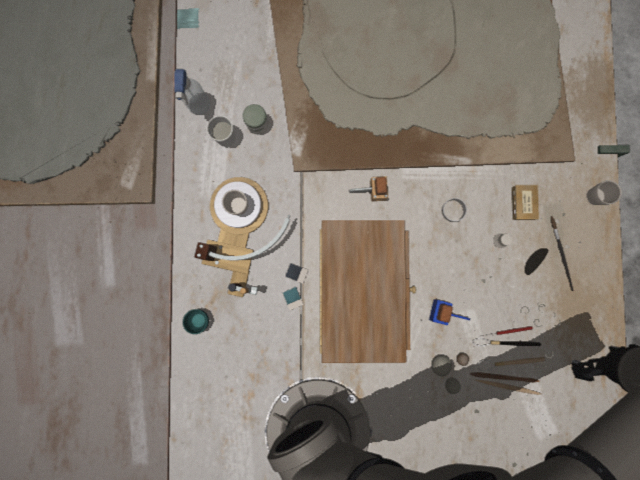

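View pics/wrist0.png

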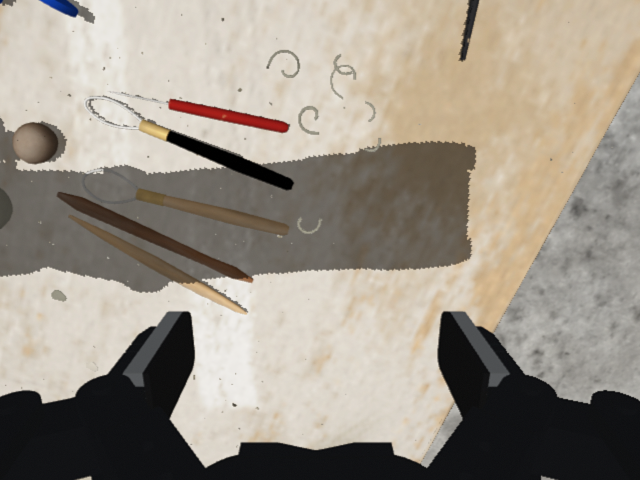

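```bash
cat > h.py <<'E'
import numpy as np, cv2
from rig import arm
from scipy.spatial.transform import Rotation as Ro
def cam(n,st=None):
    p=arm.camera_params(n); f=240/np.tan(np.radians(p['fovy']/2))
    if n=='wrist':
        st=st or arm.state(); T=toolT(st)@p['hand_eye']
    else: T=p['world_from_camera']
    return f,p['cx'],p['cy'],T
def toolT(st):
    T=np.eye(4);T[:3,:3]=Ro.from_euler('xyz',st['orientation']).as_matrix();T[:3,3]=st['tool_pos'];return T
def ray(c,px):
    f,cx,cy,T=c;d=T[:3,:3]@np.array([(px[0]-cx)/f,(px[1]-cy)/f,1]);return T[:3,3],d
def plane(c,px,z):
    o,d=ray(c,px);return o+d*(z-o[2])/d[2]
def proj(c,P):
    f,cx,cy,T=c;q=T[:3,:3].T@(np.asarray(P,float)-T[:3,3]);return np.array([cx+f*q[0]/q[2],cy+f*q[1]/q[2]])
def tri(obs):
    A=np.zeros((3,3));b=np.zeros(3)
    for c,px in obs:
        o,d=ray(c,px);d=d/np.linalg.norm(d);M=np.eye(3)-np.outer(d,d);A+=M;b+=M@o
    X=np.linalg.solve(A,b)
    return X
def crop(img,x0,y0,x1,y1,k,name):
    cv2.imwrite(name,cv2.resize(img[y0:y1,x0:x1],None,fx=k,fy=k,interpolation=cv2.INTER_CUBIC))
def delta(target,st=None):
    "shift cm in tool axes from current measured pose"
    st=st or arm.state();T=toolT(st);return T[:3,:3].T@(np.asarray(target,float)-T[:3,3])/10
E
python3 - <<'E'
from h import *
t=cv2.imread('pics/top0.png');s=cv2.imread('pics/scene0.png')
crop(t,170,160,330,310,5,'pics/t1.png');crop(t,340,160,480,340,3.3,'pics/t2.png');crop(s,260,180,450,340,4,'pics/s1.png')
c=cam('top');cs=cam('scene')
print('wheel',plane(c,(239,204),40),'car',plane(c,(380,187),98),'barend',plane(c,(291,218),104))
# crate corner top: top view near corners vs scene
print('crate',tri([(c,(405,220)),(cs,(322,236))]),tri([(c,(322,221)),(cs,(262,285))]))
T=toolT(arm.state());print(T.round(3))
E
```

```text
wheel [616.58880882 215.63284743  40.        ] car [ 653.40387803 -164.61884561   98.        ] barend [570.7327239   69.08572783 104.        ]
crate [ 601.98570454 -149.69586463  208.69196653] [533.95689067 -84.58069829  32.20219262]
[[-0.00000e+00  3.47000e-01 -9.38000e-01  2.34388e+02]
 [ 1.00000e-03 -9.38000e-01 -3.47000e-01 -6.32698e+02]
 [-1.00000e+00 -1.00000e-03  0.00000e+00  2.49791e+02]
 [ 0.00000e+00  0.00000e+00  0.00000e+00  1.00000e+00]]
```

View pics/t1.png

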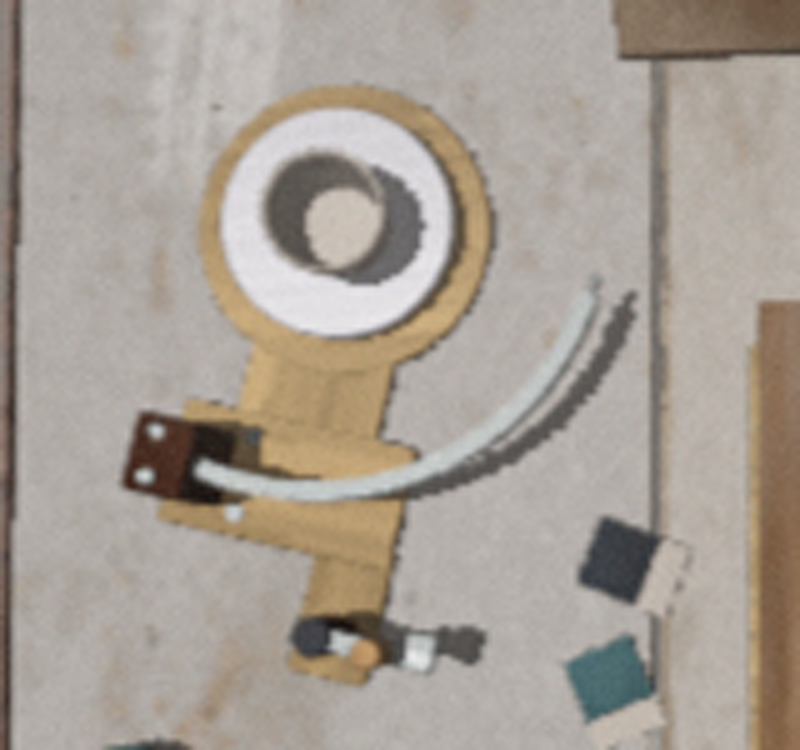

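View pics/t2.png

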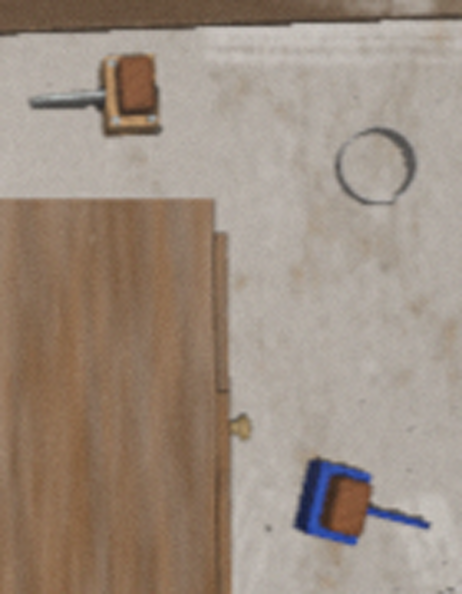

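View pics/s1.png

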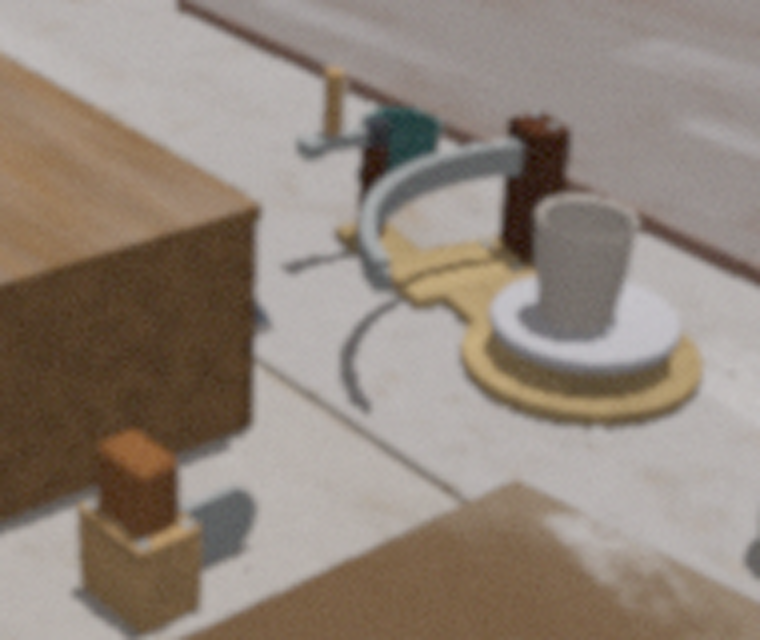

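Run:
```python
from h import *
c=cam('top');cs=cam('scene')
print('crate',tri([(c,(322,221)),(cs,(322.5,233))]),tri([(c,(405,220)),(cs,(252,262))]))
# pixel in t1 crop -> full : p/5+(170,160) (cubic resize half-pixel)
f=lambda a,b:((a+.5)/5-.5+170,(b+.5)/5-.5+160)
print('wheel c',plane(c,f(337,222),40))
print('barend',plane(c,f(594,283),104), tri([(c,f(594,283)),(cs,(383/4+260,275/4+180))]))
print('barmid',plane(c,f(400,478),104),plane(c,f(310,490),104),plane(c,f(520,405),104))
print('pivot',plane(c,f(312,637),105),'knob',plane(c,f(365,652),151),tri([(c,f(365,652)),(cs,(335/4+260,70/4+180))]))
print('post',plane(c,f(157,455),118))
g=lambda a,b:((a+.5)/3.3-.5+340,(b+.5)/3.3-.5+160)
print('handle',plane(c,g(137,83),98),'corners',[plane(c,g(*q),98).round(1)[:2] for q in((121,58),(154,55),(155,107),(122,112))])
print('blade',plane(c,g(32,100),44),plane(c,g(104,97),44))
```

```text
crate [556.1322535  -13.7357679  154.85616907] [ 563.18782242 -218.75033384  142.39281304]
wheel c [616.5918006  221.11361798  40.        ]
barend [575.46448387  75.89820777 104.        ] [576.23225545  76.05285876  93.96573023]
barmid [473.59951929 176.22865842 104.        ] [467.37973707 222.92539009 104.        ] [511.59284745 114.12965419 104.        ]
pivot [391.37699095 220.73686379 105.        ] knob [384.74015746 186.26723409 151.        ] [384.67761579 186.63581874 148.53174596]
post [484.89172217 299.51216138 118.        ]
handle [ 659.24920618 -167.7421152    98.        ] corners [array([ 679.4, -155.1]), array([ 681.9, -181.5]), array([ 639.9, -181.9]), array([ 635.9, -155.6])]
blade [654.59169539 -86.5732776   44.        ] [ 657.0670681 -146.272093    44.       ]
```

Run:
```python
from h import *
print(delta((650,-168,270)))
```

```text
[ -1.99658923 -29.13957253 -55.11582727]
```

Call:
{"op": "apply_moves", "data": {
  "rows": [
    [[-0.5,-1.5,-2.8,-0.1,8.5],[-1,-2.9,-5.5,-0.22,8.5],[-1.5,-4.4,-8.3,-0.33,8.5],[-2,-5.8,-11,-0.44,8.5],[-2,-7.3,-13.8,-0.55,8.5],[-2,-8.7,-16.5,-0.66,8.5],[-2,-10.2,-19.3,-0.77,8.5],[-2,-11.6,-22,-0.88,8.5],[-2,-13.1,-24.8,-0.99,8.5],[-2,-14.6,-27.5,-1.1,8.5],[-2,-16,-30.3,-1.21,8.5],[-2,-17.5,-33,-1.32,8.5],[-2,-18.9,-35.8,-1.43,8.5],[-2,-20.4,-38.6,-1.54,8.5],[-2,-21.9,-41.3,-1.65,8.5],[-2,-23.3,-44.1,-1.76,8.5],[-2,-24.8,-46.8,-1.87,8.5],[-2,-26.2,-49.6,-1.98,8.5],[-2,-27.7,-52.3,-2.09,8.5],[-2,-29.1,-55.1,-2.2,8.5]]
  ]
}}

```text
time: 1.82
tool_pos: [650.7, -167.5, 270.2]
orientation: [-2.678, 1.57, 3.023]
ft_force: [1.3, -1.2, 0.5]
width: 85.3
```

Call:
{"op": "apply_moves", "data": {
  "rows": [
    [[0,0,0,-0.12,8.5],[0,0,0,-0.24,8.5],[0,0,0,-0.36,8.5],[0,0,0,-0.48,8.5],[0,0,0,-0.6,8.5],[0,0,0,-0.64,8.5],[0,0,0,-0.64,8.5],[0,0,0,-0.64,8.5]]
  ]
}}

```text
time: 2.48
tool_pos: [649.9, -168.8, 270.0]
orientation: [2.536, 1.57, 2.587]
ft_force: [0.0, 0.4, -0.6]
width: 85.2
```

Run:
```python
from h import *
s=arm.state();print(s['time'],s['joints'].round(2),toolT(s).round(3),s['ft_force'])
cv2.imwrite('pics/w1.png',arm.get_image('wrist'))
```

```text
2.4833 [ 0.63  0.48 -0.66  1.56  0.31  1.21  1.54] [[-0.00000e+00 -5.10000e-02  9.99000e-01  6.49929e+02]
 [ 0.00000e+00  9.99000e-01  5.10000e-02 -1.68819e+02]
 [-1.00000e+00  0.00000e+00 -0.00000e+00  2.70018e+02]
 [ 0.00000e+00  0.00000e+00  0.00000e+00  1.00000e+00]] [ 0.00251081  0.42205818 -0.56525426]
```

View pics/w1.png

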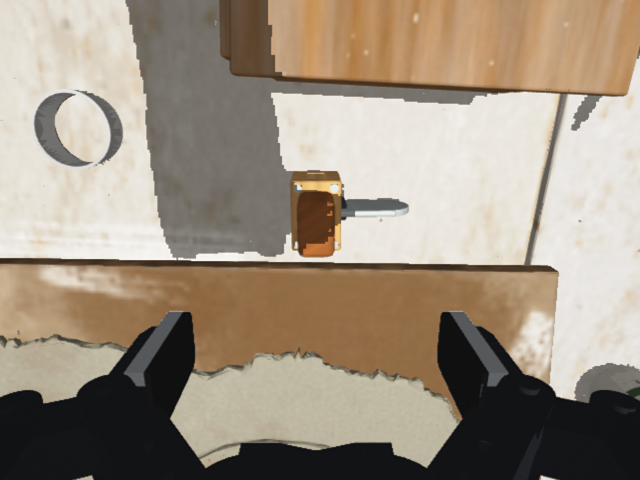

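Candidates for the carriage: the pale block with a steel blade (top 380,188; wrist 318,215), the blue look-alike (top 441,312), and the cardboard box (top 525,202). I choose the pale block. Checking it in a close crop.

Run:
```python
from h import *
i=cv2.imread('pics/w1.png');crop(i,270,150,430,270,5,'pics/w1c.png')
```

```text
(no output)
```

View pics/w1c.png

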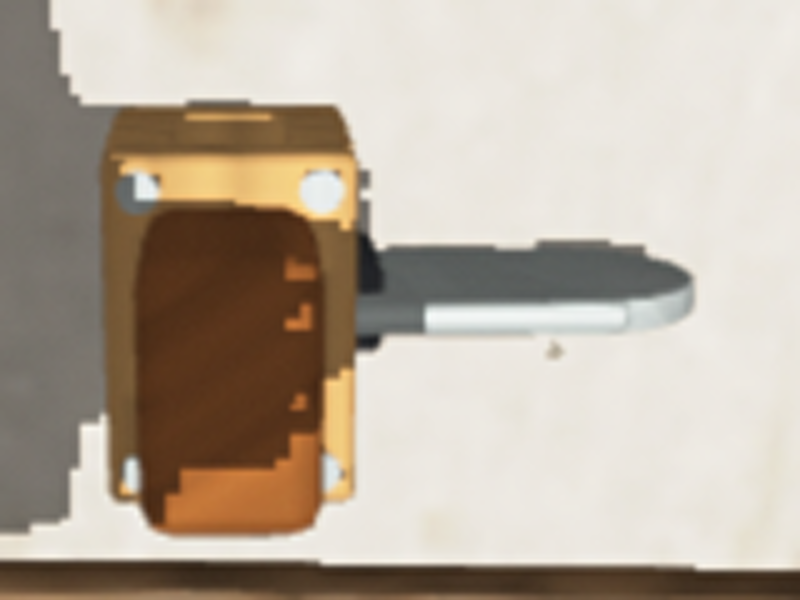

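Run:
```python
from h import *
s=arm.state();c=cam('wrist',s)
f=lambda a,b:((a+.5)/5-.5+270,(b+.5)/5-.5+150)
q=[plane(c,f(*p),56)[:2] for p in((112,153),(357,155),(355,500),(112,500))]
print(np.round(q,1),np.mean(q,0))
e=q[3]-q[0];e2=q[2]-q[1];l=[q[0]-q[3],q[1]-q[2]]
print('xdir',[np.degrees(np.arctan2(*v[::-1])) for v in l],[np.linalg.norm(v) for v in l])
w=[q[1]-q[0],q[2]-q[3]];print('-y dir',[np.degrees(np.arctan2(*v[::-1])) for v in w],[np.linalg.norm(v) for v in w])
print('handle bottom edge',plane(c,f(165,533),98),plane(c,f(315,533),98),'L',plane(c,f(140,500),98),'R',plane(c,f(324,500),98))
print('tip',plane(c,f(692,285),48),plane(c,f(692,300),25))
print(delta((650,-168,270)))
```

```text
[[ 632.  -189.4]
 [ 630.4 -149.9]
 [ 689.3 -146.2]
 [ 691.4 -187.5]] [ 660.76985836 -168.26066582]
xdir [np.float64(-178.13723517477277), np.float64(-176.47976143604566)] [np.float64(59.34612610999866), np.float64(59.006917063782325)]
-y dir [np.float64(92.3692492458578), np.float64(92.85295061002124)] [np.float64(39.60500067433613), np.float64(41.316359139490906)]
handle bottom edge [ 681.49882316 -177.56899683   98.        ] [ 680.38113952 -155.15165908   98.        ] L [ 676.46376099 -181.49619612   98.        ] R [ 675.10013841 -154.13321405   98.        ]
tip [650.95239573 -91.44569798  48.        ] [658.87699566 -85.72899142  25.        ]
[0.01416712 0.07824611 0.00567075]
```

Call:
{"op": "apply_moves", "data": {
  "rows": [
    [[3,0.1,0.9,0,8.5],[6.5,0.1,0.95,0,8],[10,0.1,0.95,0,7],[13,0.1,0.95,0,6],[16,0.1,0.95,0,6],[18,0.1,0.95,0,6],[19.1,0.1,0.95,0,6],[19.1,0.1,0.95,0,6],[19.1,0.1,0.95,0,6]]
  ]
}}

```text
time: 3.28
tool_pos: [659.8, -167.0, 79.8]
orientation: [0.864, 1.571, 0.916]
ft_force: [0.1, -0.5, 1.1]
width: 60.1
```

Run:
```python
from h import *
s=arm.state();print(s['tool_pos'],s['ft_force'])
cv2.imwrite('pics/w2.png',arm.get_image('wrist'))
cv2.imwrite('pics/s2.png',arm.get_image('scene'))
i=cv2.imread('pics/s2.png');crop(i,220,200,380,350,4,'pics/s2c.png')
```

```text
[ 659.82974191 -166.98813211   79.81195659] [ 0.06462454 -0.50036751  1.06107875]
```

View pics/w2.png

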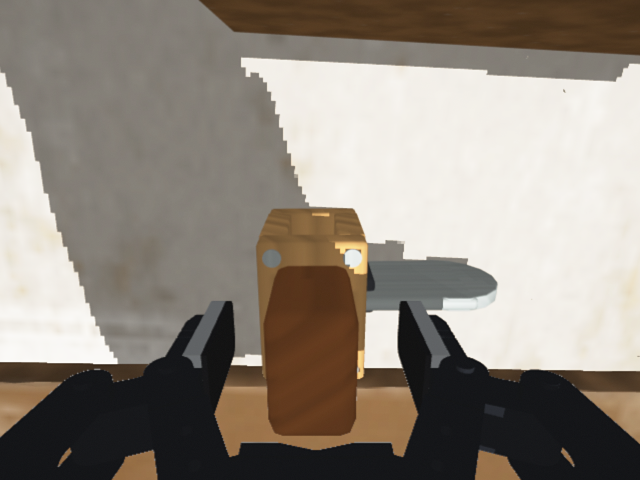

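View pics/s2c.png

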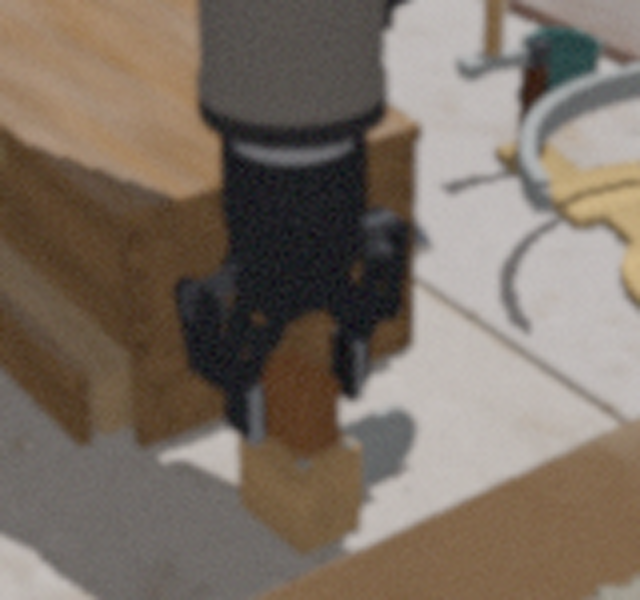

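Wrist view shows the handle (312,350) centred between the pads. Closing.

Call:
{"op": "apply_moves", "data": {
  "rows": [
    [[0,0,0,0,2],[0,0,0,0,2],[0,0,0,0,2],[0,0,0,0,2],[0,0,0,0,2],[0,0,0,0,2],[-1,0,0,0,2],[-3,0,0,0,2],[-6,0,0,0,2],[-9,0,0,0,2],[-9,0,0,0,2]]
  ],
  "grip_force": 60
}}

```text
time: 4.3
tool_pos: [662.0, -167.0, 176.0]
orientation: [-0.244, 1.563, -0.191]
ft_force: [2.1, 0.4, -3.3]
width: 27.4
```

Run:
```python
from h import *
s=arm.state();print(s['tool_pos'],s['ft_force'],s['width'])
C=np.array([616.6,221.1]);a=np.radians(254.2)
e=C+149*np.array([np.cos(a),np.sin(a)]);h=a-np.pi/2
d=np.array([np.cos(h),np.sin(h)])
print('end',e,'heading deg',np.degrees(h),d)
p=e-d*70;print('stage',p,delta((p[0],p[1],170),s))
```

```text
[ 661.99209645 -167.03427369  176.02685727] [ 2.09280313  0.39855953 -3.34211153] 27.381384225858376
end [576.03024319  77.72951896] heading deg 164.20000000000002 [-0.96221799  0.27228025]
stage [643.38550274  58.66990167] [ 0.55759943 22.63843392 -0.66289028]
```

Call:
{"op": "apply_moves", "data": {
  "rows": [
    [[0,3,0,0,2],[0,7,-0.5,0,2],[0.3,11,-1,0,2],[0.5,15,-1.5,0,2],[0.5,19,-2,0,2],[0.5,22,-2.5,0,2],[0.5,23.5,-2.8,0,2],[0.5,23.5,-2.8,0,2],[0.5,23.5,-2.8,0,2],[0.5,23.5,-2.8,0,2],[0.5,23.5,-2.8,0,2]]
  ]
}}

```text
time: 5.22
tool_pos: [619.3, 64.5, 164.3]
orientation: [-1.944, 1.57, -1.893]
ft_force: [-0.4, -0.1, -4.3]
width: 27.1
```

Run:
```python
from h import *
s=arm.state();print(s['time'],s['tool_pos'],s['ft_force'],s['joints'].round(2)); print(toolT(s).round(3))
cv2.imwrite('pics/w3.png',arm.get_image('wrist'))
s=arm.state();print(s['tool_pos'])
cv2.imwrite('pics/s3.png',arm.get_image('scene'));cv2.imwrite('pics/t3.png',arm.get_image('top'))
i=cv2.imread('pics/t3.png');crop(i,170,130,330,310,4,'pics/t3c.png')
i=cv2.imread('pics/s3.png');crop(i,300,150,450,300,4,'pics/s3c.png')
```

```text
5.2167 [619.26333228  64.54322342 164.27717764] [-0.43628282 -0.10975258 -4.33783416] [ 0.3   0.51 -0.68  1.77  0.38  0.99  1.1 ]
[[-0.00000e+00 -5.10000e-02  9.99000e-01  6.19263e+02]
 [-1.00000e-03  9.99000e-01  5.10000e-02  6.45430e+01]
 [-1.00000e+00 -0.00000e+00 -0.00000e+00  1.64277e+02]
 [ 0.00000e+00  0.00000e+00  0.00000e+00  1.00000e+00]]
[619.29806636  64.60237535 164.27054853]
```

View pics/w3.png

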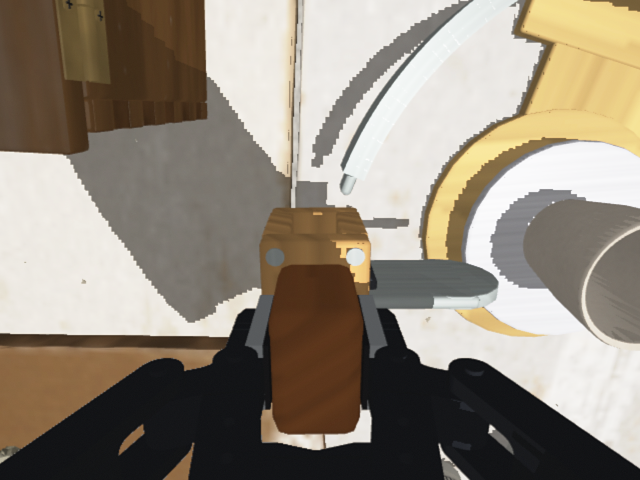

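View pics/s3c.png

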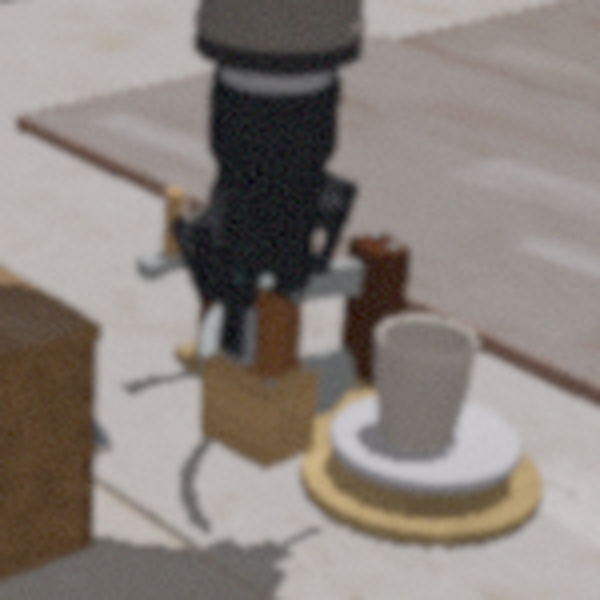

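View pics/t3c.png

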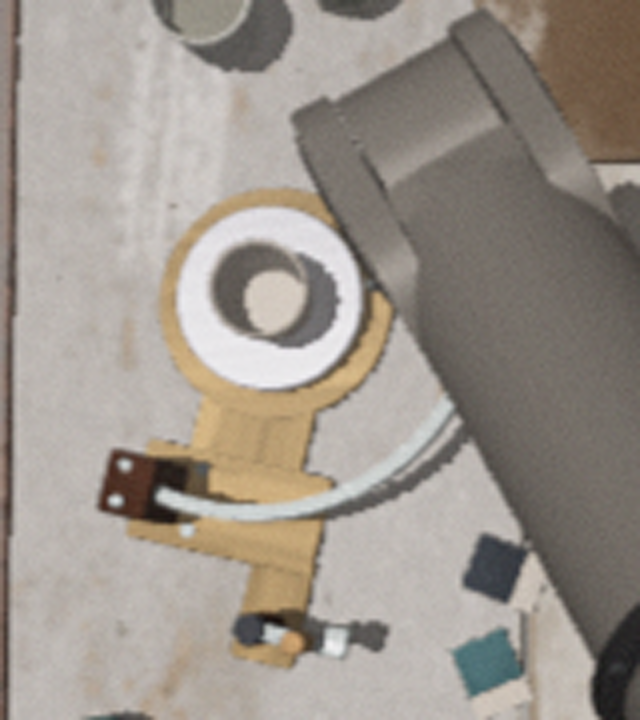

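Run:
```python
from h import *
i=cv2.imread('pics/w3.png');crop(i,320,0,540,220,3.5,'pics/w3c.png')
```

```text
(no output)
```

View pics/w3c.png

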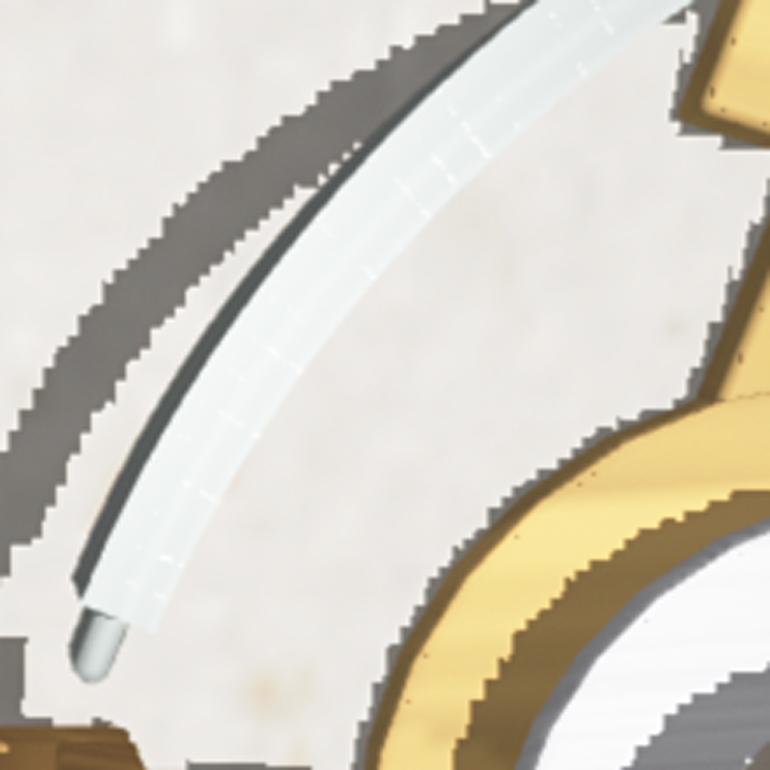

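```bash
cat > circ.py <<'E'
from h import *
from scipy.optimize import least_squares
def fit(P,r):
    f=lambda c:np.hypot(P[:,0]-c[0],P[:,1]-c[1])-r
    s=least_squares(f,[616,221],loss='soft_l1');return s.x,np.sqrt(np.mean(s.fun**2))
E
python3 - <<'E'
from circ import *
s=arm.state();c=cam('wrist',s)
i=cv2.imread('pics/w3.png').astype(int)
m=((i[...,0]-i[...,2]>=0)&(i.sum(2)>600))
P=[];px=[]
for y in range(6,168,3):
    xs=np.where(m[y,335:500])[0]+335
    if len(xs)<3: continue
    x=xs[0]; px.append((x,y)); P.append(plane(c,(x-.5,y),104)[:2])
P=np.array(P);print(px[::6])
for r in(155,):print(fit(P,r))
f=lambda a,b:((a+.5)/3.5-.5+320,(b+.5)/3.5-.5+0)
Cc,_=fit(P,155)
for q in((92,683),(92,670)):
  e=plane(c,f(*q),97)[:2];v=e-Cc;print('nose',e,np.degrees(np.arctan2(v[1],v[0]))%360,np.hypot(*v))
for q in((88,600),(125,615)):
  e=plane(c,f(*q),104)[:2];v=e-Cc;print('shoulder',e,np.degrees(np.arctan2(v[1],v[0]))%360,np.hypot(*v))
# carriage front top corners z: underside=tcp-79.8
z=s['tool_pos'][2]-79.8+56
for q in((262,238),(368,238)): print('front corner',plane(c,q,z))
# wheel edge & pivot from top
E
```

```text
[(np.int64(466), 6), (np.int64(446), 24), (np.int64(428), 42), (np.int64(412), 60), (np.int64(397), 78), (np.int64(384), 96), (np.int64(372), 114), (np.int64(362), 132), (np.int64(353), 150)]
(array([617.77233993, 221.32307372]), np.float64(0.08805835196588391))
nose [581.26334626  76.6802582 ] 255.83398159102484 149.17925693134205
nose [579.5292855   76.55606607] 255.20223412218888 149.73315503343727
shoulder [569.35226039  74.85702262] 251.7066773421617 154.26214126554797
shoulder [570.99287722  79.62045396] 251.7306934661471 149.2244972432394
front corner [590.12242575  43.42795366 140.4918919 ]
front corner [588.14740577  82.39914187 140.4918919 ]
```

```bash
cat > arc.py <<'E'
from h import *
C=np.array([617.8,221.3]);TCPZ=143.8
def rows(phis,r=149,z=TCPZ,dh=0):
    s=arm.state();T=toolT(s);h0=np.degrees(np.arctan2(-T[1,2],-T[0,2]))%360
    o=[]
    for p in phis:
        a=np.radians(p);P=[*(C+r*np.array([np.cos(a),np.sin(a)])),z]
        d=T[:3,:3].T@(np.array(P)-T[:3,3])/10
        o.append([*d.round(2),round(float(np.radians(h0-(p-90+dh))),3)])
    return s,h0,o
def where():
    s=arm.state();T=toolT(s);v=s['tool_pos'][:2]-C
    print('t',s['time'],'phi',np.degrees(np.arctan2(v[1],v[0]))%360,'r',np.hypot(*v),'z',s['tool_pos'][2],'head+90',np.degrees(np.arctan2(-T[1,2],-T[0,2]))%360+90,'F',s['ft_force'].round(1),'w',s['width'],'tq',s['wrist_torque'].round(2))
E
python3 -c "
from arc import *
where();print(rows([272]))"
```

```text
t 5.3667 phi 270.5229797352242 r 156.30762952239053 z 164.29189190322606 head+90 272.9597375718665 F [-0.5  0.5 -4.4] w 27.54316045084058 tq [-0.02 -0.04  0.04]
({'time': 5.3667, 'joints': array([ 0.30254985,  0.51305883, -0.67695435,  1.77270845,  0.37696561,
        0.98911263,  1.09994066]), 'joint_vel': array([-0.00407891,  0.00089514, -0.00229273,  0.00022273, -0.00010174,
       -0.0020598 ,  0.00057939]), 'effort': array([-9.82357934e-02, -9.28295088e+01, -1.41054547e+01, -4.17683709e+01,
        2.12844688e-02,  1.18061529e-03,  1.11674733e-02]), 'tool_pos': array([619.2267122 ,  64.99888184, 164.2918919 ]), 'orientation': array([-2.28020408,  1.57063597, -2.22854691]), 'ft_force': array([-0.53081559,  0.49904726, -4.43876891]), 'wrist_torque': array([-0.02101192, -0.03755531,  0.03985231]), 'width': 27.54316045084058}, np.float64(182.95973757186655), [[np.float64(2.05), np.float64(0.72), np.float64(0.42), 0.017]])
```

Call:
{"op": "apply_moves", "data": {
  "rows": [
    [[0,0.3,0.4,0,2],[0.3,0.7,0.4,0.02,2],[1,0.7,0.4,0.02,2],[1.7,0.7,0.4,0.02,2],[2.05,0.7,0.4,0.02,2],[2.05,0.7,0.4,0.02,2],[2.05,0.7,0.4,0.02,2]]
  ]
}}

```text
time: 5.95
tool_pos: [622.5, 73.1, 143.4]
orientation: [3.098, 1.57, 3.131]
ft_force: [0.1, 1.0, -3.8]
width: 27.7
```

Run:
```python
from arc import *
where()
cv2.imwrite('pics/s4.png',arm.get_image('scene'));i=cv2.imread('pics/s4.png');crop(i,320,200,440,300,5,'pics/s4c.png')
i=arm.get_image('wrist');cv2.imwrite('pics/w4.png',i);crop(i,240,100,440,320,2.7,'pics/w4c.png')
np.set_printoptions(suppress=True)
for r in rows([271,269.5,268,266,264,262,260,258,256,254,252,250,248])[2]:print([float(x) for x in r])
```

```text
t 5.95 phi 271.8226475134996 r 148.30363357391886 z 143.43104393200548 head+90 271.91180464940413 F [ 0.1  1.  -3.8] w 27.70497720354627 tq [-0.03 -0.08 -0.  ]
[0.02, -0.08, -0.25, 0.016]
[0.02, -0.07, -0.64, 0.042]
[0.02, -0.05, -1.03, 0.068]
[0.02, -0.0, -1.54, 0.103]
[0.02, 0.06, -2.06, 0.138]
[0.02, 0.14, -2.57, 0.173]
[0.02, 0.24, -3.09, 0.208]
[0.02, 0.36, -3.59, 0.243]
[0.02, 0.49, -4.09, 0.278]
[0.02, 0.64, -4.59, 0.312]
[0.02, 0.81, -5.08, 0.347]
[0.02, 0.99, -5.57, 0.382]
[0.02, 1.2, -6.05, 0.417]
```

View pics/s4c.png

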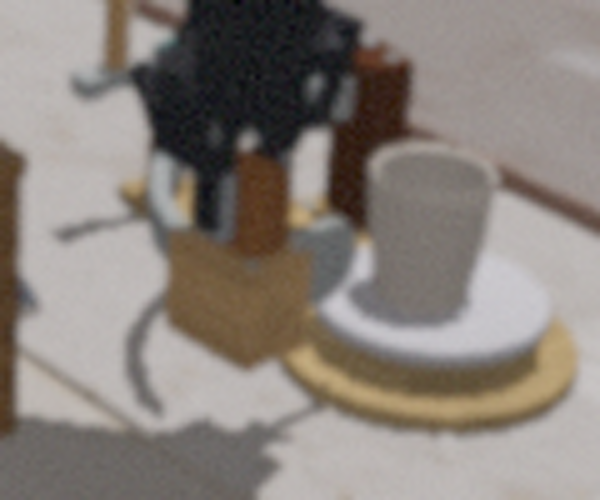

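View pics/w4c.png

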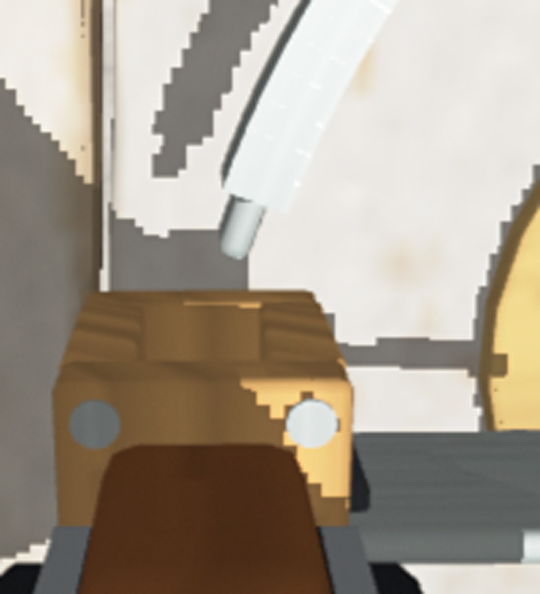

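Call:
{"op": "apply_moves", "data": {
  "rows": [
    [[0,-0.08,-0.25,0.016,2],[0,-0.07,-0.64,0.042,2],[0,-0.05,-1.03,0.068,2],[0,0,-1.3,0.085,2],[0,0,-1.54,0.103,2],[0,0.03,-1.8,0.12,2],[0,0.06,-2.06,0.138,2],[0,0.1,-2.3,0.155,2],[0,0.14,-2.57,0.173,2],[0,0.14,-2.57,0.173,2]]
  ]
}}

```text
time: 6.88
tool_pos: [596.4, 73.9, 143.9]
orientation: [-2.642, 1.571, -2.784]
ft_force: [0.0, 0.3, -3.4]
width: 27.3
```

Run:
```python
from arc import *
where()
i=arm.get_image('wrist');cv2.imwrite('pics/w5.png',i);crop(i,240,100,440,320,2.7,'pics/w5c.png')
```

```text
t 6.8833 phi 261.7545719330605 r 148.90657849419583 z 143.8683878590441 head+90 261.9076791101826 F [ 0.   0.3 -3.4] w 27.261082314881204 tq [ 0.03 -0.06  0.03]
```

View pics/w5c.png

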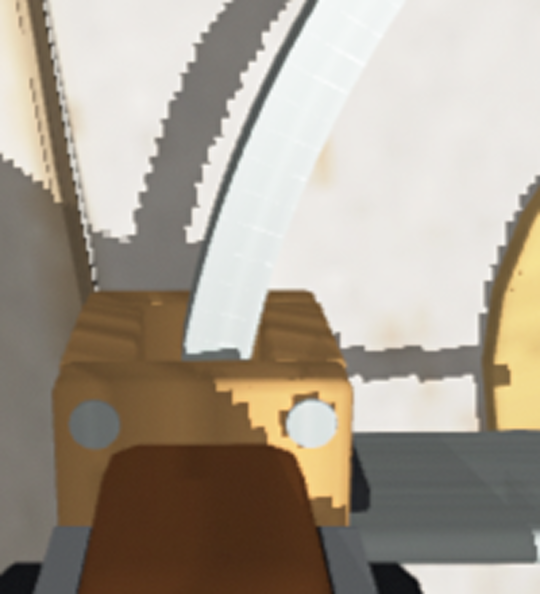

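Nose is inside the bore opening (crop 218,350), no contact force; the bar sits about 2.7 mm toward the wheel at the front, so I shift inward about 1 mm and carry on.

Run:
```python
from arc import *
for r in rows([260,258,256,254,252,250,248,246,244,242,240,238,236],r=147.9)[2]:print([float(x) for x in r])
```

```text
[0.01, 0.11, -0.48, 0.035]
[0.01, 0.14, -1.0, 0.069]
[0.01, 0.19, -1.51, 0.104]
[0.01, 0.25, -2.03, 0.139]
[0.01, 0.33, -2.54, 0.174]
[0.01, 0.43, -3.04, 0.209]
[0.01, 0.54, -3.55, 0.244]
[0.01, 0.68, -4.04, 0.279]
[0.01, 0.83, -4.54, 0.314]
[0.01, 0.99, -5.03, 0.349]
[0.01, 1.18, -5.51, 0.384]
[0.01, 1.38, -5.98, 0.419]
[0.01, 1.6, -6.45, 0.453]
```

Call:
{"op": "apply_moves", "data": {
  "rows": [
    [[0,0.1,-0.2,0.015,2],[0,0.11,-0.48,0.035,2],[0,0.14,-1.0,0.069,2],[0,0.19,-1.51,0.104,2],[0,0.25,-2.03,0.139,2],[0,0.33,-2.54,0.174,2],[0,0.43,-3.04,0.209,2],[0,0.54,-3.55,0.244,2],[0,0.54,-3.55,0.244,2]]
  ]
}}

```text
time: 7.68
tool_pos: [561.6, 84.6, 143.9]
orientation: [-2.676, 1.57, -3.062]
ft_force: [-0.4, 0.3, -3.9]
width: 27.2
```

Run:
```python
from arc import *
where()
i=arm.get_image('wrist');cv2.imwrite('pics/w6.png',i);crop(i,240,100,440,320,2.7,'pics/w6c.png')
for r in rows(range(246,204,-3),r=147.9)[2]:print([float(x) for x in r])
```

```text
t 7.6833 phi 247.66525154703447 r 147.79177517615474 z 143.88218340362909 head+90 247.89444689114046 F [-0.4  0.3 -3.9] w 27.21227123973779 tq [ 0.02  0.01 -0.  ]
[0.02, 0.0, -0.5, 0.035]
[0.02, 0.05, -1.28, 0.088]
[0.02, 0.14, -2.04, 0.14]
[0.02, 0.27, -2.81, 0.192]
[0.02, 0.43, -3.56, 0.245]
[0.02, 0.64, -4.31, 0.297]
[0.02, 0.89, -5.04, 0.349]
[0.02, 1.17, -5.76, 0.402]
[0.02, 1.49, -6.47, 0.454]
[0.02, 1.85, -7.16, 0.507]
[0.02, 2.24, -7.82, 0.559]
[0.02, 2.67, -8.47, 0.611]
[0.02, 3.13, -9.09, 0.664]
[0.02, 3.62, -9.69, 0.716]
```

View pics/w6c.png

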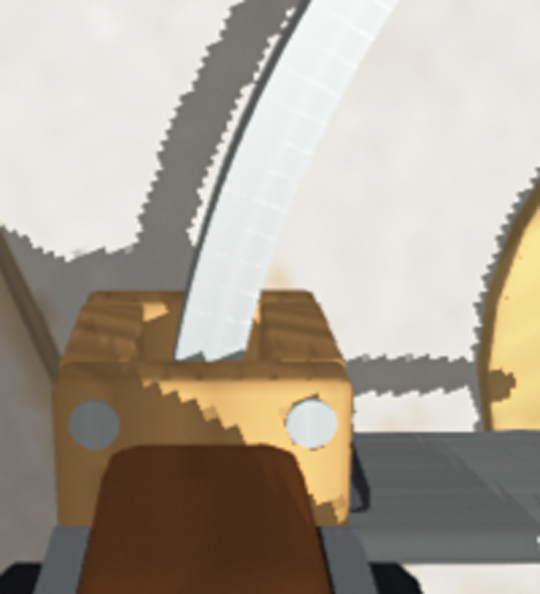

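Call:
{"op": "apply_moves", "data": {
  "rows": [
    [[0,0,-0.5,0.035,2],[0,0.02,-0.9,0.062,2],[0,0.05,-1.28,0.088,2],[0,0.14,-2.04,0.14,2],[0,0.27,-2.81,0.192,2],[0,0.43,-3.56,0.245,2],[0,0.64,-4.31,0.297,2],[0,0.89,-5.04,0.349,2],[0,1.17,-5.76,0.402,2],[0,1.49,-6.47,0.454,2],[0,1.85,-7.16,0.507,2],[0,2.24,-7.82,0.559,2],[0,2.67,-8.47,0.611,2],[0,2.67,-8.47,0.611,2],[0,2.67,-8.47,0.611,2]]
  ]
}}

```text
time: 8.98
tool_pos: [494.3, 140.7, 144.0]
orientation: [1.082, 1.57, 0.09]
ft_force: [-0.0, 0.0, -4.4]
width: 27.2
```

Run:
```python
from arc import *
where();print(arm.state()['joints'].round(2))
i=arm.get_image('wrist');cv2.imwrite('pics/w7.png',i)
for r in rows(range(210,170,-3),r=147.9)[2]:print([float(x) for x in r])
```

```text
t 8.9833 phi 213.12199329840573 r 147.46807826004954 z 143.97610489520176 head+90 213.16980387448297 F [-0.   0.  -4.4] w 27.249957118107698 tq [-0.03 -0.   -0.02]
[ 0.03  0.34 -0.51  2.04  0.22  0.82 -0.03]
[0.01, -0.01, -0.85, 0.055]
[0.01, 0.05, -1.62, 0.107]
[0.01, 0.16, -2.39, 0.159]
[0.01, 0.3, -3.15, 0.212]
[0.01, 0.48, -3.9, 0.264]
[0.01, 0.7, -4.64, 0.317]
[0.01, 0.96, -5.37, 0.369]
[0.01, 1.26, -6.09, 0.421]
[0.01, 1.6, -6.78, 0.474]
[0.01, 1.97, -7.46, 0.526]
[0.01, 2.37, -8.12, 0.578]
[0.01, 2.81, -8.76, 0.631]
[0.01, 3.29, -9.37, 0.683]
[0.01, 3.79, -9.96, 0.735]
```

View pics/w7.png

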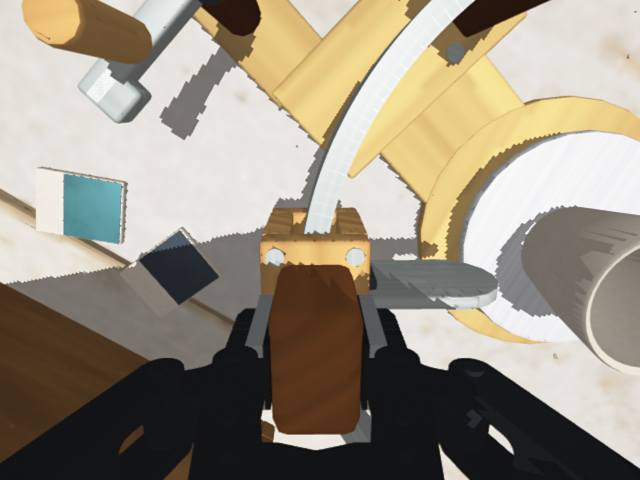

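Call:
{"op": "apply_moves", "data": {
  "rows": [
    [[0,0,-0.4,0.027,2],[0,0,-0.85,0.055,2],[0,0.05,-1.62,0.107,2],[0,0.16,-2.39,0.159,2],[0,0.3,-3.15,0.212,2],[0,0.48,-3.9,0.264,2],[0,0.7,-4.64,0.317,2],[0,0.96,-5.37,0.369,2],[0,1.26,-6.09,0.421,2],[0,1.6,-6.78,0.474,2],[0,1.97,-7.46,0.526,2],[0,2.37,-8.12,0.578,2],[0,2.6,-8.45,0.605,2],[0,2.6,-8.45,0.605,2],[0,2.6,-8.45,0.605,2]]
  ]
}}

```text
time: 10.28
tool_pos: [470.1, 225.2, 143.7]
orientation: [-0.504, 1.571, -2.102]
ft_force: [-0.8, -0.3, -3.4]
width: 27.2
```

Run:
```python
from arc import *
where();print(arm.state()['joints'].round(2))
i=arm.get_image('wrist');cv2.imwrite('pics/w8.png',i)
for r in rows([177,176,175,174,173,172,171,170.5,170,169.5,169,168.5,168],r=147.9)[2]:print([float(x) for x in r])
```

```text
t 10.2833 phi 178.48203070381035 r 147.71930212908296 z 143.73907447022455 head+90 178.45684405681294 F [-0.8 -0.3 -3.4] w 27.17655440343425 tq [-0.04 -0.03 -0.03]
[-0.21  0.34 -0.42  2.03  0.19  0.82 -0.77]
[-0.01, -0.01, -0.41, 0.025]
[-0.01, 0.0, -0.66, 0.042]
[-0.01, 0.01, -0.92, 0.06]
[-0.01, 0.03, -1.18, 0.077]
[-0.01, 0.05, -1.44, 0.095]
[-0.01, 0.08, -1.69, 0.112]
[-0.01, 0.11, -1.95, 0.13]
[-0.01, 0.13, -2.08, 0.138]
[-0.01, 0.15, -2.21, 0.147]
[-0.01, 0.17, -2.33, 0.156]
[-0.01, 0.19, -2.46, 0.165]
[-0.01, 0.21, -2.59, 0.173]
[-0.01, 0.23, -2.72, 0.182]
```

View pics/w8.png

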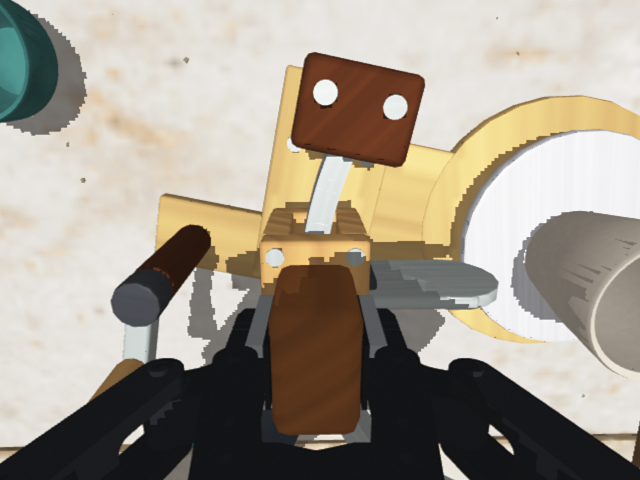

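Run:
```python
from arc import *
s=arm.state();c=cam('wrist',s)
pv=plane(c,(140,298),105);print('pivot',pv,'rel C',pv[:2]-C)
a=plane(c,(293,143),118)[:2];b=plane(c,(402,167),118)[:2];print('post face',a,b,np.linalg.norm(a-b))
d=(b-a)/np.linalg.norm(b-a);n=np.array([-d[1],d[0]])
print('face dir',np.degrees(np.arctan2(*d[::-1])),'dist tcp->face',abs(n@(s['tool_pos'][:2]-a)))
```

```text
pivot [394.55904292 224.83419464 105.        ] rel C [-223.24095708    3.53419464]
post face [463.10841928 288.46018309] [501.3289847  279.01783248] 39.36965336360958
face dir -13.876996718124845 dist tcp->face 59.96726612711374
```

Call:
{"op": "apply_moves", "data": {
  "rows": [
    [[0,0,-0.41,0.025,2],[0,0,-0.92,0.06,2],[0,0.03,-1.18,0.077,2],[0,0.05,-1.44,0.095,2],[0,0.08,-1.69,0.112,2],[0,0.09,-1.82,0.121,2],[0,0.09,-1.82,0.121,2],[0,0.09,-1.82,0.121,2]]
  ]
}}

```text
time: 11.0
tool_pos: [471.2, 243.7, 143.8]
orientation: [-0.711, 1.571, -2.431]
ft_force: [0.2, 0.0, -4.2]
width: 27.7
```

Run:
```python
from arc import *
where()
for r in rows([171,170.5,170,169.5,169,168.5],r=147.9)[2]:print([float(x) for x in r])
```

```text
t 11.0 phi 171.331188774923 r 148.28723402582443 z 143.8027979522018 head+90 171.4359146803287 F [ 0.2  0.  -4.2] w 27.717936308684973 tq [ 0.04 -0.01 -0.04]
[0.0, 0.04, -0.09, 0.008]
[0.0, 0.04, -0.21, 0.016]
[0.0, 0.04, -0.34, 0.025]
[0.0, 0.05, -0.47, 0.034]
[0.0, 0.05, -0.6, 0.043]
[0.0, 0.06, -0.73, 0.051]
```

Call:
{"op": "apply_moves", "data": {
  "rows": [
    [[0,0.02,-0.1,0.008,2],[0,0.03,-0.2,0.016,2],[0,0.03,-0.3,0.016,2],[0,0.03,-0.3,0.016,2]]
  ]
}}

```text
time: 11.33
tool_pos: [472.0, 246.9, 143.9]
orientation: [2.972, 1.571, 1.236]
ft_force: [0.4, 0.4, -4.3]
width: 27.3
```

Run:
```python
from arc import *
where()
i=arm.get_image('wrist');cv2.imwrite('pics/w9.png',i);crop(i,230,30,450,300,2.2,'pics/w9c.png')
```

```text
t 11.3333 phi 170.04169416175887 r 148.0353377793397 z 143.8839562026701 head+90 170.4953939559359 F [ 0.4  0.4 -4.3] w 27.298581950142047 tq [0.05 0.   0.04]
```

View pics/w9c.png

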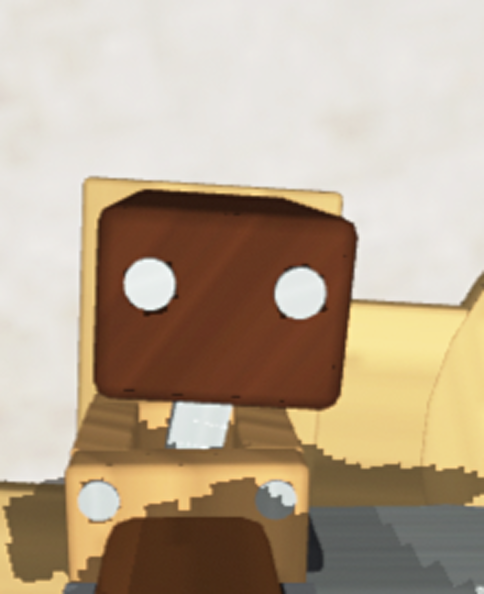

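Post face still about 10 mm ahead (crop row 400 vs. block edge 450) and tilted about 3–4°, so home lies near 167°. I keep going along the arc.

Run:
```python
from arc import *
for r in rows([169,168,167,166.5,166,165.5],r=148)[2]:print([float(x) for x in r])
```

```text
[0.01, 0.01, -0.28, 0.026]
[0.01, 0.01, -0.54, 0.044]
[0.01, 0.03, -0.8, 0.061]
[0.01, 0.04, -0.92, 0.07]
[0.01, 0.05, -1.05, 0.078]
[0.01, 0.06, -1.18, 0.087]
```

Call:
{"op": "apply_moves", "data": {
  "rows": [
    [[0,0,-0.25,0.02,2],[0,0.02,-0.5,0.042,2],[0,0.03,-0.7,0.055,2],[0,0.03,-0.7,0.055,2]]
  ]
}}

```text
time: 11.72
tool_pos: [473.5, 254.2, 143.9]
orientation: [3.048, 1.57, 1.255]
ft_force: [-0.6, -0.5, -5.2]
width: 27.2
```

Run:
```python
from arc import *
where()
for r in rows([167,166.5,166,165.5,165],r=148)[2]:print([float(x) for x in r])
i=arm.get_image('wrist');cv2.imwrite('pics/w10.png',i);crop(i,230,30,450,300,2.2,'pics/w10c.png')
```

```text
t 11.7167 phi 167.17108198982973 r 147.99575190335145 z 143.87967884077085 head+90 167.27766928191028 F [-0.6 -0.5 -5.2] w 27.181556315880172 tq [ 0.02 -0.01 -0.05]
[0.01, -0.0, -0.04, 0.005]
[0.01, 0.0, -0.17, 0.014]
[0.01, 0.0, -0.3, 0.022]
[0.01, 0.01, -0.43, 0.031]
[0.01, 0.01, -0.56, 0.04]
```

View pics/w10c.png

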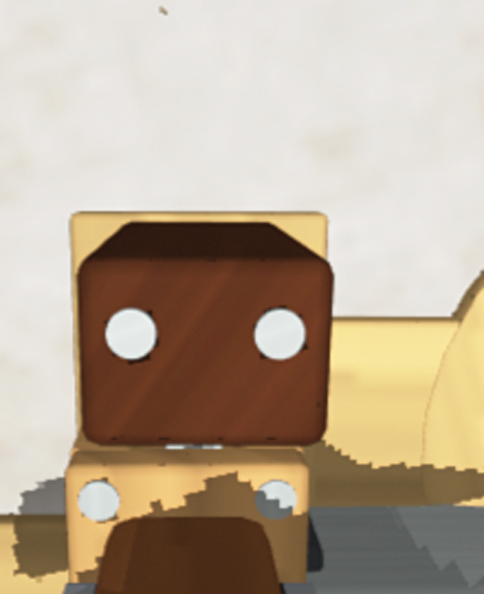

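Call:
{"op": "apply_moves", "data": {
  "rows": [
    [[0.15,0,0,0.003,2],[0.3,0,-0.05,0.005,2],[0.35,0,-0.1,0.008,2],[0.35,0,-0.2,0.01,2],[0.35,0,-0.25,0.01,2],[0.35,0,-0.25,0.01,2]]
  ]
}}

```text
time: 12.27
tool_pos: [474.0, 256.1, 140.3]
orientation: [3.038, 1.571, 1.236]
ft_force: [1.2, -0.1, -2.4]
width: 27.3
```

```bash
python3 -c "
from arc import *
where()"
```

```text
t 12.2667 phi 166.40534343129616 r 147.9160592868312 z 140.30968595292154 head+90 166.7651086649043 F [ 1.2 -0.1 -2.4] w 27.253592209549947 tq [-0.11 -0.05  0.  ]
```

Call:
{"op": "apply_moves", "data": {
  "rows": [
    [[0,0,-0.1,0,2],[0,0,-0.2,0,2],[0,0,-0.2,0,2]]
  ]
}}

```text
time: 12.52
tool_pos: [474.2, 256.5, 140.3]
orientation: [-0.187, 1.568, -1.989]
ft_force: [-4.0, -10.7, 6.4]
width: 27.1
```

```bash
python3 -c "
from arc import *
where()"
```

```text
t 12.5167 phi 166.24223877761315 r 147.85289519460758 z 140.32697185149814 head+90 166.722560862521 F [ -4.  -10.7   6.4] w 27.087075434141532 tq [-2.17  0.91  0.16]
```

Call:
{"op": "apply_moves", "data": {
  "rows": [
    [[0,0,-0.1,0,2],[0,0,-0.1,0,2],[0,0,-0.1,0,2]]
  ]
}}

```text
time: 12.77
tool_pos: [474.2, 256.5, 140.3]
orientation: [-0.194, 1.567, -1.997]
ft_force: [-5.8, -15.3, 12.3]
width: 27.4
```

Run:
```python
from arc import *
where()
i=arm.get_image('wrist');cv2.imwrite('pics/w11.png',i);crop(i,230,30,450,300,2.2,'pics/w11c.png')
```

```text
t 12.7667 phi 166.21968219887313 r 147.84892937340504 z 140.3364090403959 head+90 166.69250081809372 F [ -5.8 -15.3  12.3] w 27.401482514649878 tq [-3.23  1.42  0.2 ]
```

View pics/w11c.png

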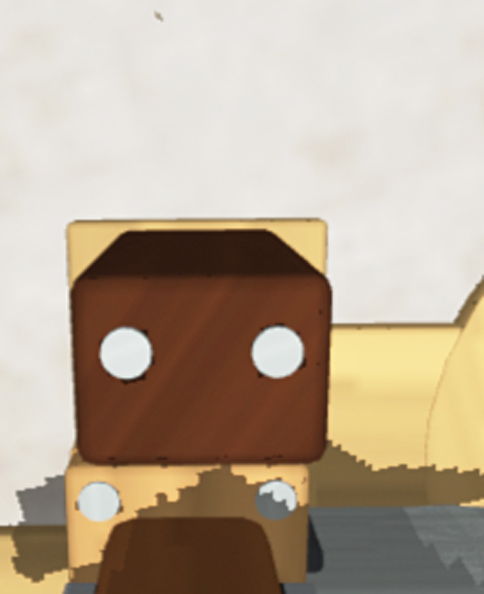

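Block edge now meets the post (crop row 462) with 15 N of reaction. Releasing and lifting.

Call:
{"op": "apply_moves", "data": {
  "rows": [
    [[0,0,0.1,0,2],[0,0,0.1,0,4],[0,0,0.1,0,6],[0,0,0.1,0,6],[0,0,0.1,0,6],[-2,0,0.1,0,6],[-5,0,0.1,0,6],[-8,0,0.1,0,6],[-11,0,0.1,0,6],[-12,0,0.1,0,6],[-12,0,0.1,0,6]]
  ]
}}

```text
time: 13.73
tool_pos: [475.5, 258.8, 263.4]
orientation: [2.299, 1.566, 0.498]
ft_force: [-0.7, 0.1, -0.3]
width: 60.2
```

Run:
```python
from arc import *
where()
i=arm.get_image('wrist');cv2.imwrite('pics/w12.png',i)
```

```text
t 13.7333 phi 165.21719232028158 r 147.14107030372773 z 263.3634749802527 head+90 166.76541839799572 F [-0.7  0.1 -0.3] w 60.200234085407 tq [ 0.04  0.   -0.04]
```

View pics/w12.png

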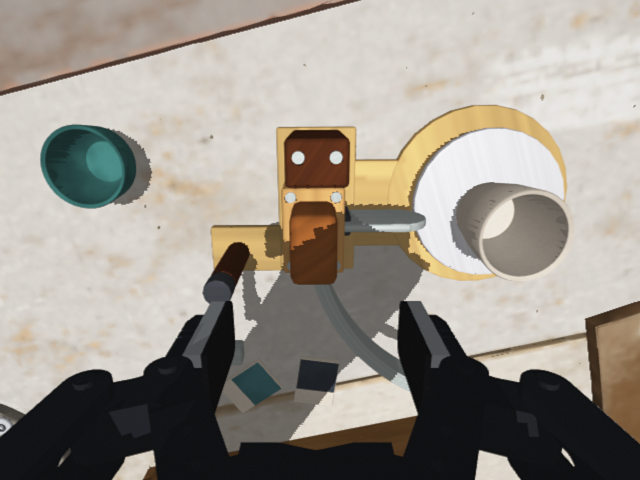

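Run:
```python
from arc import *
s=arm.state();c=cam('wrist',s)
print('pivot',plane(c,(217,290),105), s['joints'].round(2))
cv2.imwrite('pics/t4.png',arm.get_image('top'));cv2.imwrite('pics/s5.png',arm.get_image('scene'))
print(delta((398,186,225)))
```

```text
pivot [392.60573409 223.89945793 105.        ] [-0.26  0.22 -0.41  1.88  0.1   1.06 -0.94]
[ 3.45777352 -5.76904087  8.72127256]
```

Call:
{"op": "apply_moves", "data": {
  "rows": [
    [[0,-1,1.5,0,6],[0,-2,3,0,6],[0,-3,4.5,0,6],[0.5,-4,6,0,6],[1,-5,7.5,0,6],[2,-5.8,8.7,0,6],[3,-5.8,8.7,0,6],[3.4,-5.8,8.7,0,6],[3.4,-5.8,8.7,0,6],[3.4,-5.8,8.7,0,6]]
  ]
}}

```text
time: 14.72
tool_pos: [398.3, 187.0, 226.0]
orientation: [-1.407, 1.57, 3.075]
ft_force: [-0.4, -0.9, 0.3]
width: 59.6
```

Run:
```python
from arc import *
where();s=arm.state();print(s['tool_pos'],s['joints'].round(2))
i=arm.get_image('wrist');cv2.imwrite('pics/w13.png',i)
```

```text
t 14.7167 phi 188.88053771901255 r 222.16888309908094 z 225.9734773548718 head+90 166.79019883527718 F [-0.4 -0.9  0.3] w 59.55103111467627 tq [ 0.01  0.02 -0.03]
[398.29439728 187.00272615 225.97347735] [-0.2   0.09 -0.4   2.11  0.04  0.95 -0.86]
```

View pics/w13.png

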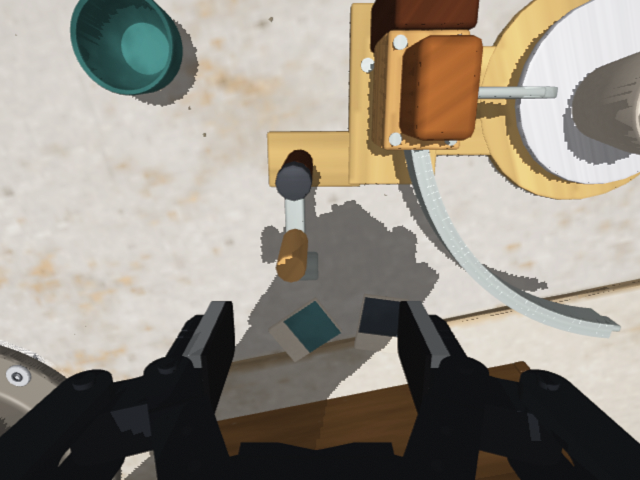

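```bash
cat >> arc.py <<'E'
def tgt(P,ydeg):
    s=arm.state();T=toolT(s);y0=np.degrees(np.arctan2(T[1,1],T[0,1]))
    return [*(delta(P,s).round(2).tolist()),round(float(np.radians((y0-ydeg+180)%360-180)),3)]
E
python3 - <<'E'
from arc import *
s=arm.state();c=cam('wrist',s)
k=plane(c,(291,266),151);k2=plane(c,(294,234),101);p=plane(c,(294,181),105);print(k,k2,p)
v=(k-p)[:2];print(np.hypot(*v),np.degrees(np.arctan2(v[1],v[0])))
T=toolT(s);print('ydir',np.degrees(np.arctan2(T[1,1],T[0,1])))
i=cv2.imread('pics/w13.png');crop(i,250,130,350,300,3.5,'pics/w13c.png')
E
```

```text
[384.92890764 187.96294678 151.        ] [384.40812304 189.7540806  101.        ] [392.8720188  222.43319324 105.        ]
35.373590515906024 -102.97637043133113
ydir -13.21227755098457
```

View pics/w13c.png

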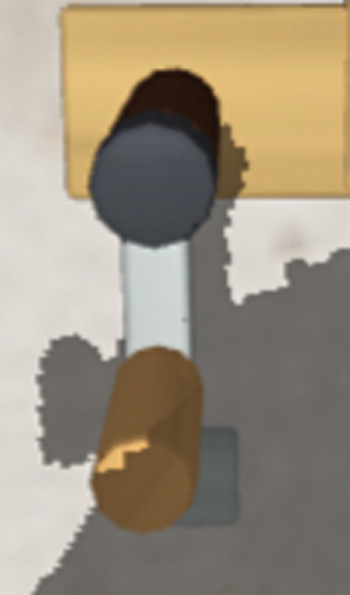

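Run:
```python
from arc import *
print(tgt((390.5,186.3,141),-13.2))
```

```text
[8.53, -0.75, 0.26, -0.0]
```

Call:
{"op": "apply_moves", "data": {
  "rows": [
    [[0,-0.7,0.2,0,5],[0,-0.7,0.2,0,5],[2,-0.7,0.2,0,5],[4.5,-0.7,0.2,0,5],[7,-0.7,0.2,0,5],[8.5,-0.7,0.2,0,5],[8.5,-0.7,0.2,0,5],[8.5,-0.7,0.2,0,5]]
  ]
}}

```text
time: 15.43
tool_pos: [390.5, 186.3, 141.4]
orientation: [-1.129, 1.57, -2.93]
ft_force: [-0.2, 0.1, 0.5]
width: 49.9
```

Run:
```python
from arc import *
where();s=arm.state();print(s['tool_pos'],s['joints'].round(2))
i=arm.get_image('wrist');cv2.imwrite('pics/w14.png',i)
```

```text
t 15.4333 phi 188.75750906435957 r 229.97104515610337 z 141.4164279647226 head+90 166.78521867811804 F [-0.2  0.1  0.5] w 49.8527972856307 tq [ 0.05 -0.04  0.03]
[390.51005732 186.28623744 141.41642796] [-0.23  0.2  -0.4   2.21  0.12  0.75 -0.94]
```

View pics/w14.png

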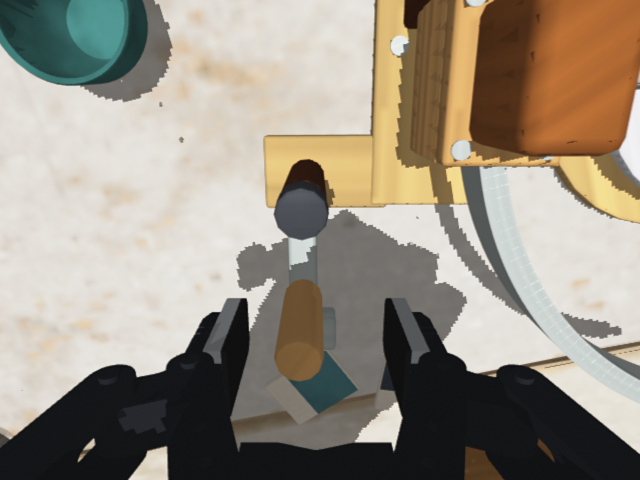

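Knob (300,350) stands between the open pads, nearer the rear one as planned. Next I close to a loose cage and sweep round the pivot.

```bash
cat >> arc.py <<'E'
PV=np.array([392.9,222.7])
def catch(th,lead=6,R=36):
    a=np.radians(th);k=PV+R*np.array([np.cos(a),np.sin(a)])+lead*np.array([-np.sin(a),np.cos(a)])
    return tgt((k[0],k[1],141.4),th+90)
E
python3 - <<'E'
from arc import *
for th in range(-98,5,6):print(th,catch(th))
E
```

```text
-98 [0.07, 0.28, -0.03, -0.091]
-92 [0.07, 0.64, -0.15, -0.196]
-86 [0.07, 0.99, -0.3, -0.301]
-80 [0.07, 1.32, -0.49, -0.405]
-74 [0.07, 1.63, -0.72, -0.51]
-68 [0.07, 1.92, -0.97, -0.615]
-62 [0.07, 2.18, -1.25, -0.719]
-56 [0.07, 2.4, -1.56, -0.824]
-50 [0.07, 2.6, -1.89, -0.929]
-44 [0.07, 2.75, -2.24, -1.034]
-38 [0.07, 2.87, -2.6, -1.138]
-32 [0.07, 2.95, -2.97, -1.243]
-26 [0.07, 3.0, -3.35, -1.348]
-20 [0.07, 3.0, -3.74, -1.452]
-14 [0.07, 2.96, -4.12, -1.557]
-8 [0.07, 2.88, -4.49, -1.662]
-2 [0.07, 2.77, -4.85, -1.767]
4 [0.07, 2.61, -5.2, -1.871]
```

Call:
{"op": "apply_moves", "data": {
  "rows": [
    [[0,0,0,0,2.8],[0,0,0,0,2.8],[0,0,0,0,2.8],[0,0.28,-0.03,-0.091,2.8],[0,0.64,-0.15,-0.196,2.8],[0,0.99,-0.3,-0.301,2.8],[0,1.32,-0.49,-0.405,2.8],[0,1.63,-0.72,-0.51,2.8],[0,1.92,-0.97,-0.615,2.8],[0,2.18,-1.25,-0.719,2.8],[0,2.4,-1.56,-0.824,2.8],[0,2.6,-1.89,-0.929,2.8],[0,2.75,-2.24,-1.034,2.8],[0,2.75,-2.24,-1.034,2.8]]
  ],
  "grip_force": 20
}}

```text
time: 16.65
tool_pos: [423.2, 202.1, 141.8]
orientation: [1.367, 1.57, 0.604]
ft_force: [-0.8, 0.2, 0.5]
width: 28.1
```

Run:
```python
from arc import *
where();s=arm.state();print(s['tool_pos'],s['joints'].round(2))
i=arm.get_image('wrist');cv2.imwrite('pics/w15.png',i)
for th in range(-41,11,5):print(th,catch(th))
```

```text
t 16.65 phi 185.64045008399466 r 195.54971014493108 z 141.78836211681173 head+90 226.31866050057684 F [-0.8  0.2  0.5] w 28.078321416909876 tq [-0.02  0.02 -0.  ]
[423.19709077 202.08030031 141.78836212] [-0.09  0.28 -0.56  2.13  0.21  0.78  0.03]
-41 [0.03, 0.21, -0.05, -0.054]
-36 [0.03, 0.51, -0.14, -0.141]
-31 [0.03, 0.81, -0.25, -0.228]
-26 [0.03, 1.1, -0.38, -0.316]
-21 [0.03, 1.38, -0.54, -0.403]
-16 [0.03, 1.64, -0.72, -0.49]
-11 [0.03, 1.88, -0.93, -0.577]
-6 [0.03, 2.11, -1.15, -0.665]
-1 [0.03, 2.31, -1.4, -0.752]
4 [0.03, 2.49, -1.66, -0.839]
9 [0.03, 2.65, -1.93, -0.927]
```

View pics/w15.png

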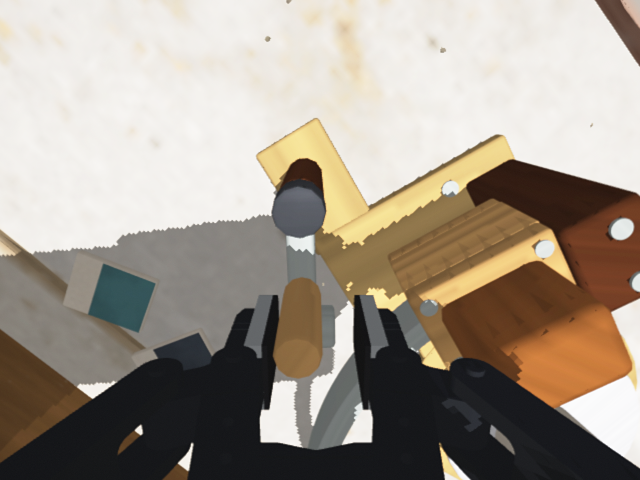

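Call:
{"op": "apply_moves", "data": {
  "rows": [
    [[0,0.21,-0.05,-0.054,2.8],[0,0.51,-0.14,-0.141,2.8],[0,0.81,-0.25,-0.228,2.8],[0,1.1,-0.38,-0.316,2.8],[0,1.38,-0.54,-0.403,2.8],[0,1.64,-0.72,-0.49,2.8],[0,1.88,-0.93,-0.577,2.8],[0,2.11,-1.15,-0.665,2.8],[0,2.11,-1.15,-0.665,2.8]]
  ]
}}

```text
time: 17.45
tool_pos: [427.7, 220.6, 140.8]
orientation: [-1.919, 1.562, -2.022]
ft_force: [-8.9, -23.3, 14.6]
width: 27.8
```

Run:
```python
from arc import *
where();s=arm.state();print(s['tool_pos'],s['joints'].round(2))
i=arm.get_image('wrist');cv2.imwrite('pics/w16.png',i)
for th in range(-6,8,2):print(th,catch(th))
```

```text
t 17.45 phi 180.20593111880808 r 190.14025857441536 z 140.81085433145742 head+90 264.07279246909104 F [ -8.9 -23.3  14.6] w 27.76311682811323 tq [-4.96  1.72 -0.08]
[427.66096955 220.61660391 140.81085433] [-0.02  0.33 -0.69  2.1   0.29  0.82  0.59]
-6 [-0.06, 0.44, 0.11, -0.003]
-4 [-0.06, 0.57, 0.09, -0.038]
-2 [-0.06, 0.69, 0.06, -0.073]
0 [-0.06, 0.82, 0.03, -0.108]
2 [-0.07, 0.94, -0.01, -0.143]
4 [-0.07, 1.06, -0.05, -0.178]
6 [-0.07, 1.18, -0.09, -0.213]
```

View pics/w16.png

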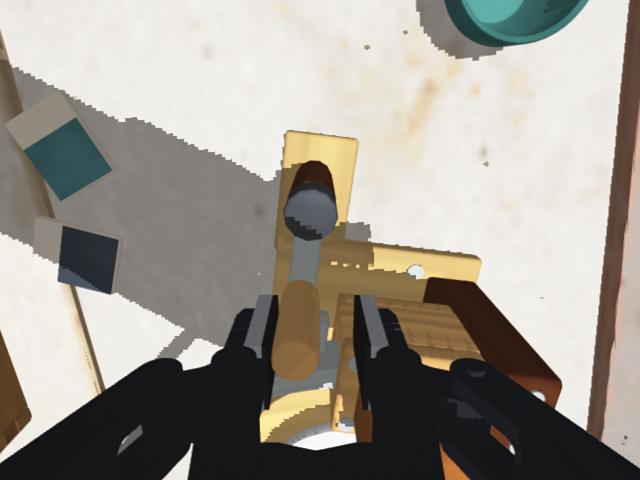

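Run:
```python
from arc import *
i=cv2.imread('pics/w16.png');crop(i,240,180,400,400,3.6,'pics/w16c.png')
cv2.imwrite('pics/s6.png',arm.get_image('scene'));i=cv2.imread('pics/s6.png');crop(i,320,180,440,280,6,'pics/s6c.png')
s=arm.state();c=cam('wrist',s)
p=plane(c,(311,212),105);k=plane(c,(295,360),151);b=plane(c,(304,245),101);b2=plane(c,(306,282),101);print(p,k,b,b2)
for q in (k,b,b2):
    v=(q-p)[:2];print(np.degrees(np.arctan2(v[1],v[0])),np.hypot(*v))
```

```text
[390.66720191 222.1931037  105.        ] [426.08091489 214.01293262 151.        ] [405.17150382 217.55953787 101.        ] [421.59994035 216.44503698 101.        ]
-13.006560541842301 36.34620015827974
-17.716678649935716 15.226447593237598
-10.526899317362542 31.46227230986735
```

View pics/w16c.png

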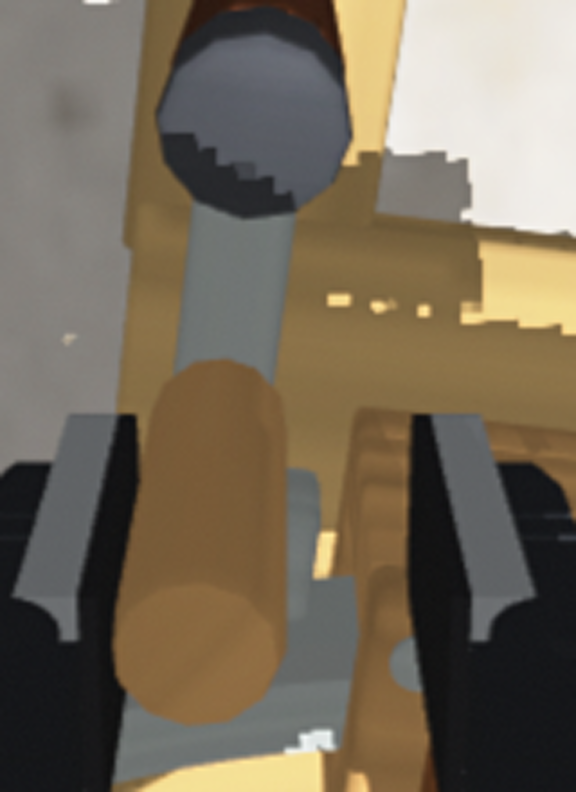

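View pics/s6c.png

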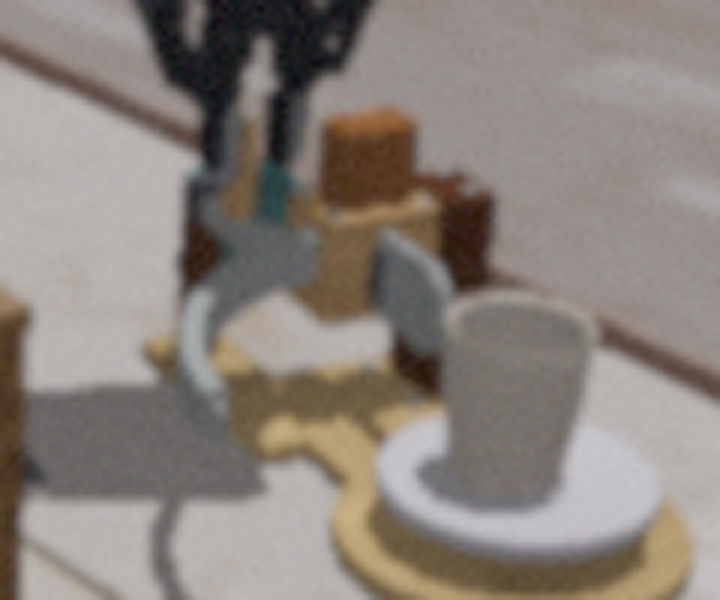

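Nose edge sits about 5 mm off the carriage tail with a clear gap, and the arm (−13°) is square to the home heading (76.8°). So the 23 N reaction is the catch's end stop. I back off to centre the knob in the cage and lift straight up.

Call:
{"op": "apply_moves", "data": {
  "rows": [
    [[0,-0.5,0,0,2.8],[0,-0.8,0.1,0,3.2],[0,-0.9,0.1,0,3.2],[0,-0.9,0.1,0,3.2]]
  ]
}}

```text
time: 17.88
tool_pos: [429.3, 215.7, 141.6]
orientation: [0.547, 1.57, 0.443]
ft_force: [0.3, 0.3, 0.5]
width: 32.1
```

Run:
```python
from arc import *
where();i=arm.get_image('wrist');cv2.imwrite('pics/w17.png',i);crop(i,200,180,440,400,3.3,'pics/w17c.png')
```

```text
t 17.8833 phi 181.70062123036416 r 188.5448475721052 z 141.57324451514717 head+90 263.9967490499977 F [0.3 0.3 0.5] w 32.0988845926888 tq [0.03 0.05 0.  ]
```

View pics/w17c.png

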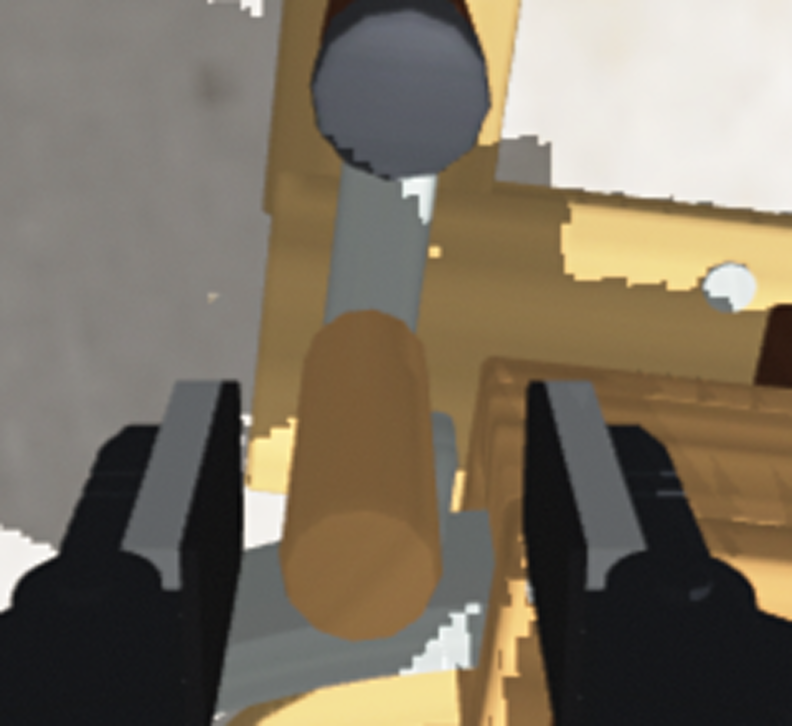

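Knob (crop 360,570) is clear of both pads. Lifting now.

Call:
{"op": "apply_moves", "data": {
  "rows": [
    [[-2,-0.9,0.1,0,3.2],[-5,-0.9,0.1,0,3.2],[-8,-0.9,0.1,0,3.2],[-11,-0.9,0.1,0,3.2],[-14,-0.9,0.1,0,3.2],[-14,-2,2,0,3.2],[-14,-5,5,0,3.2],[-14,-8,7,0,3.2],[-14,-11,8,0,3.2],[-14,-11,8,0,3.2],[-14,-11,8,0,3.2]]
  ]
}}

```text
time: 18.85
tool_pos: [497.8, 96.7, 281.2]
orientation: [2.754, 1.571, 2.647]
ft_force: [-0.4, 0.6, 0.6]
width: 31.9
```

Run:
```python
from arc import *
where();print(arm.state()['tool_pos']);i=arm.get_image('wrist');cv2.imwrite('pics/w18.png',i)
i=arm.get_image('scene');crop(i,300,170,460,300,5,'pics/s7c.png')
i=arm.get_image('top');cv2.imwrite('pics/t7.png',i);crop(i,170,160,330,310,5,'pics/t7c.png')
```

```text
t 18.85 phi 226.08617893712767 r 172.95159527895936 z 281.18425364798543 head+90 263.8946139855294 F [-0.4  0.6  0.6] w 31.912865407520773 tq [ 0.01 -0.02  0.01]
[497.84498979  96.70846804 281.18425365]
```

View pics/w18.png

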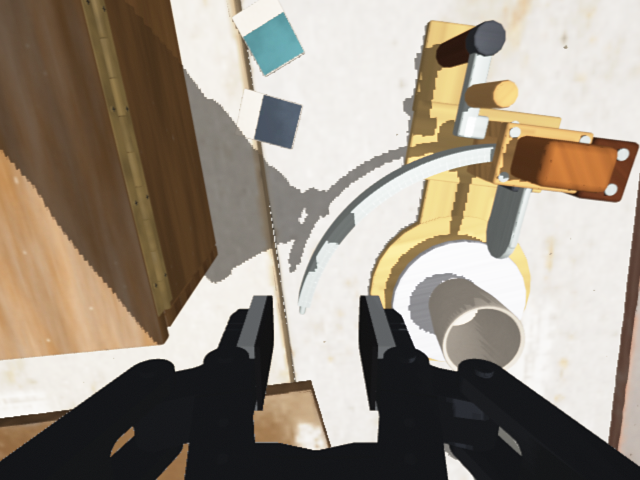

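View pics/s7c.png

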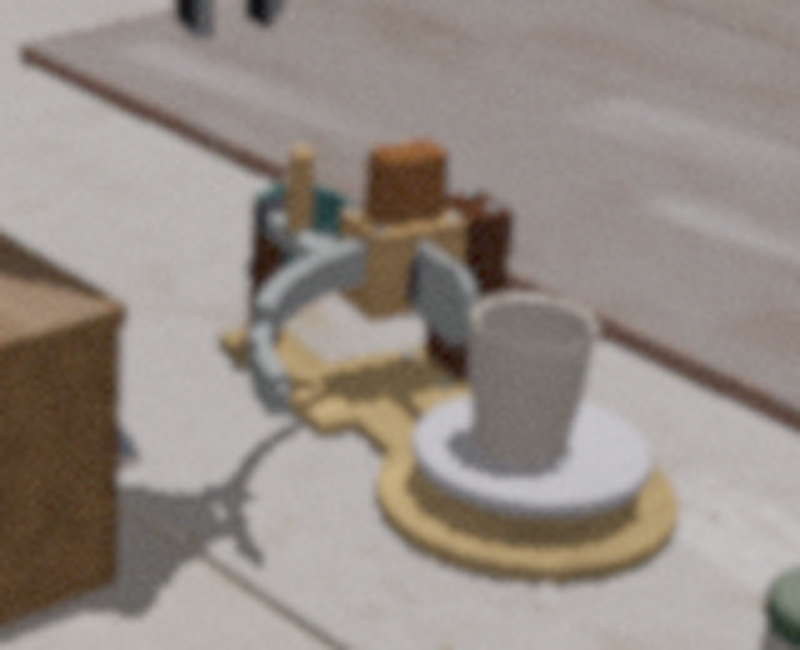

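View pics/t7c.png

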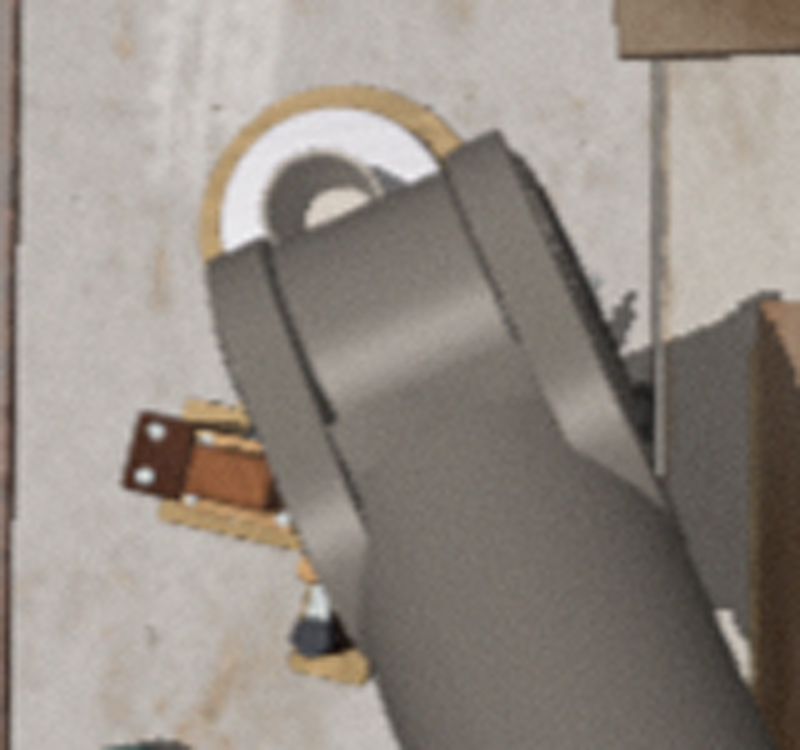

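Run:
```python
from h import *
i=cv2.imread('pics/w18.png');crop(i,440,60,640,220,4,'pics/w18c.png')
i=cv2.imread('pics/w12.png');crop(i,260,110,380,300,3.1,'pics/w12c.png')
```

```text
(no output)
```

View pics/w18c.png

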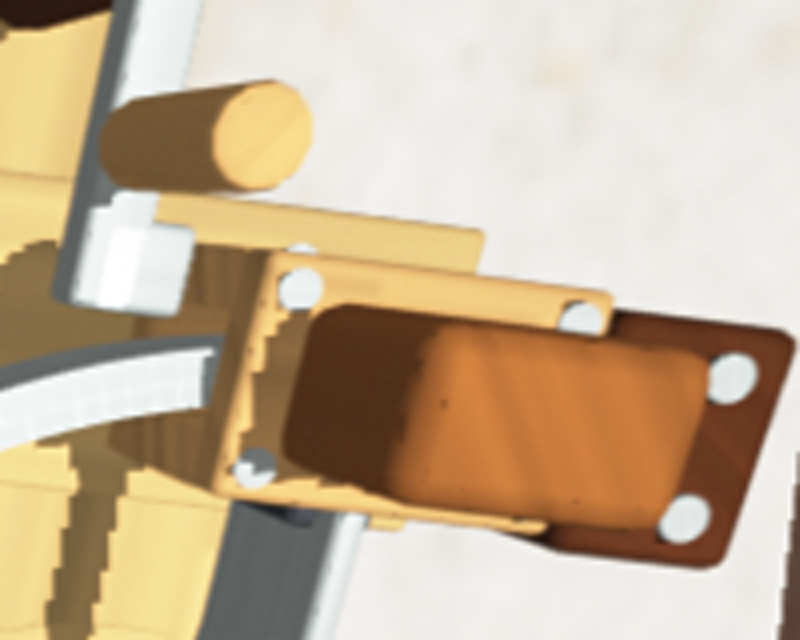

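View pics/w12c.png

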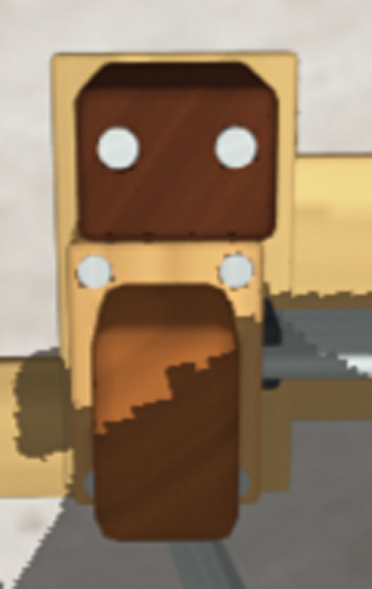

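The carriage is flush with the post, the catch nose is behind the tail, and the cup stands. Handing in.

```bash
python3 -c "
from rig import arm
print(arm.sign_off())"
```

```text
the job is handed in; nothing more can be done
None
```

I gripped the pale carriage by its handle and threaded it onto the bar's free end with the blade on the wheel's side. I then slid it round the arc to the stop post, pressed it home, released it, and swung the catch shut by its knob. I handed in at about 19 s with the arm clear of everything.

**Last checks**
- **Carriage:** It met the post with about 15 N of reaction. After release, the wrist picture showed no gap between carriage and post.
- **Catch:** It stopped hard at about 23 N, square to the carriage. The nose was roughly 5 mm behind the tail, estimated from the picture, against the 6 mm expected.
- **Cup:** It stood upright on the wheel, apparently where it started, and the blue look-alike was not approached.
- **Forces:** No force reading I took exceeded about 30 N.

**Estimates that disagreed**
- **Home angle:** I first put home at 170.5°, taking the angle from the bar's nose tip. The pictures showed a gap still there, and contact came at about 166–167°, which fits measuring from where the full section starts.
- **Catch angle:** I expected the catch to shut at −3°, assuming it began fully open at 1.75 rad. It shut at −13°, so it had started at about 1.57 rad.

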